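# Seal the spare fuel tank before it goes back on the rack

## Robot

A 6-joint arm with a two-finger parallel gripper is mounted at the origin on the work surface. World frame = base frame: x ahead of the robot, y to its left, z up, the work surface at z = 0. Lengths are in m, angles in rad, forces in N, time in s.
With the tool pointing down it reaches from about 0.4 to 0.825 m from the base axis. Payload 7 kg.
Tool frame: the origin (TCP) lies midway between the tips of the shut fingers; the grasp point (between the pads) lies 19 mm behind it; z points along the fingers, y is the direction in which the jaws open and shut (so a half turn about z gives the same grasp; the last joint's range is limited). The gripper opens to 88 mm and grips with 3 to 60 N. Pads are 19 mm wide; open, the fingers measure 130 mm over their backs; the gripper's body (78 mm by 193 mm) begins 47 mm behind the grasp point.
Start: joints at [1.569, 0.359, 0.012, 0, -1.224, -0.288], TCP at [0.193, 0.647, 0.227] pointing down, gripper open.
Joint ranges: [-3.07, 3.07], [-1.43, 2.12], [-1.02, 1.25], [-3.03, 1.67], [-3.05, -0], [-3.03, 3.03]. Speed limits (rad/s): [2.39, 2.39, 3.01, 3.14, 3.14, 3.14].

## Interface

Orientations are given as a 3x3 rotation matrix whose columns are the frame's x, y, z axes.
In Python, from plant import arm gives the robot as it stands. The module is installed in compiled form; this text tells all that it offers.
- The arm moves only by the tool carry_out, never from a script. Its argument "targets" is a list that holds one entry, the list of rows, each a list of 6 numbers: the shift along the tool's x, y, z each as a share of 0.06 m, from -1 to 1, then the turn, a rotation vector about the tool's x, y, z each as a share of 90 degrees, from -1 to 1. In form: [[[dx, dy, dz, ax, ay, az], ...]]. A call has 1 to 8 rows; each row shifts and turns the pose as measured when the row begins, along the tool's axes as they then stand; what a row does not reach is not made up. A row lasts 1/8 s, in which the tool goes at most 62.5 mm and 10.7 degrees, less where a joint would pass 70% of its speed; a pose out of reach is approached as far as the arm can. A call with a number of a shift or a turn outside -1 to 1 is refused whole. A call with a gripper value outside its range is refused whole. "hand" is the opening, from 0 (shut) to 1 (fully open), set as the call begins (left out, the last holds). The fingers move at their own pace and stop on an object; "grip_force" is the grip in N (left out, the last holds). Time passes only in rows, so rows that do not move let the fingers close. It gives the time, the measured TCP pose, the force and the opening at its end, in the units of the state.
- arm.state(): the state, without advancing time (a new reading comes with each control period).
- arm.capture(name): name is "scene" or "top" or "wrist"; returns a dict with "color" (420x560x3 uint8, red, green, blue), "K" (3x3 intrinsics, pixels), "k1" (the pictures are not rectified: a ray, as slopes to the right and down, at radius r is drawn at 1 + k1 r^2 times it, then the intrinsics apply), "R" (3x3) and "t" (3): a world point X has camera coordinates R X + t; the wrist camera has in their place "mount" (4x4, takes a point from camera to tool coordinates, whose origin is the TCP and whose axes are the flange's). Camera axes: x right, y down, z forward; pixel columns grow to the right and rows downward; lengths in m; the calibration is good to about 2 mm. A picture is of the moment at which its call begins: read the wrist's pose just before it. There is no depth.
- arm.job_done(): hands the job in, once; it reports no verdict.
The state is a dict: "clock": time; "qpos": joint angles; "qd": joint speeds; "tau": joint torques, N m; "ee_pos": TCP position; "tool_rot": TCP orientation; "contact_force": force on the tool from outside, world axes, zero at the start; "ft_torque": the same for the moment, N m; "finger_gap": opening from 0.0 (shut) to 1.0 (fully open).
Only numpy, scipy, OpenCV 4.12 (cv2) and the standard library are available. Lean on these libraries where they do the work, as an engineer would, in place of code of your own. Each camera call takes 0.05 s, during which the arm holds its last target.

## Task

Seal the spare fuel tank for storage. Screw its filler cap down clockwise by the red grip until the torque limiter clicks: let it click two, three or four times, no more, and leave the cap screwed home. Also swing the blue breather handle clockwise until it is fully shut; let go of both and do not disturb the things lying around the tank.

Things in the scene. Friction and masses are not known exactly. Their poses are not given: they have to be found in the camera images.
- tank: Cream steel fuel tank, a box 280 (x) x 200 (y) x 130 mm high, bolted to the cart by two flat straps: it does not move. Origin under its centre on the work surface, z up; its -x side faces roughly towards the robot. The filler neck with the cap stands on the front part of its top, leaning 25 degrees from vertical towards the tank's -x; the breather valve stands on the rear part.
- cap_grip (a point): Middle of the cap's red square grip, 44 x 44 mm across the flats, 44 mm high. Its z axis is the cap's axis, pointing out of the tank, tilted 25 degrees from vertical to the tank's -x; its x, y axes are square to the flats and turn with the grip. The grip ends 20 mm above this point; the black skirt (radius 42 mm) begins 24 mm below it. The cap turns on the spot, without rising or sinking.
- cap_thread (a joint): Angle in rad of the cap's yellow threaded part (radius 47 mm, below the skirt), growing clockwise seen from outside. Home (hard stop) at 4.0; it starts 1.2 to 3.2 rad short of that. It turns with about 0.1 N m of friction and stays where it is left; turning the grip anticlockwise unscrews it. A click may kick it back by up to 0.26 rad, which still counts as home.
- cap_click (a joint): Angle in rad of the red grip past the yellow threaded part, growing clockwise, 0 at the start. The two turn together until the thread is home; then the sprung ratchet between them gives way at about 0.35 N m and the grip jumps on a tooth, 0.524 rad, at every click: 1.05 after two, 1.57 after three, 2.09 after four. Let go between teeth, the grip springs into the nearest notch.
- breather_knob (a point): Middle of the upright blue knob (diameter 24 mm, 46 mm high, vertical) at the end of the breather valve's steel crank arm. The knob ends 23 mm above this point; the top of the arm is 21 mm below it. The arm is level, 14 mm wide.
- breather_pivot (a point): Point on the vertical axis of the breather valve, level with the middle of the knob, 75 mm from it; axes as the tank's. It stands at (70, 50) mm in the tank's frame.
- breather (a joint): Angle in rad of the breather valve's crank, growing clockwise seen from above. 0: open, the arm points along the tank's -y; 1.571: fully shut against its stop, the arm points along the tank's -x. It starts at 0 to 0.35, turns with about 0.12 N m of friction and stays where it is left.
- parts_bin: Blue open bin, 150 x 110 x 60 mm, with two bearings in it; a bystander. Origin under its centre.
- oil_bottle: Grey bottle, 64 mm in diameter, 180 mm high, upright; a bystander. Origin under its centre.
- carton: Closed cardboard carton, 120 x 90 x 80 mm; a bystander. Origin under its centre.
- spanner: Steel spanner 190 mm long, lying flat; a bystander.

How it is judged:
At the end, for the whole second after the job is handed in: The threaded part of the cap is home (over 3.65 of 4.0 rad; a click's kick-back is allowed), the grip has gone on by two to four clicks (0.88 to 2.3 rad past the threaded part) and the breather handle is shut (over 1.44 of 1.571 rad) (value of joint cap_thread above 3.65 rad and value of joint cap_click between 0.88 and 2.3 rad and value of joint breather above 1.44 rad); the robot touches nothing.
It fails at once if the cap is clicked a fifth time (value of joint cap_click above 2.42 rad).
It fails at once if the parts bin, bottle, carton or spanner is pushed more than 30 mm or tipped (distance of any of parts_bin, oil_bottle, carton, spanner from where it was at the start of the episode above 0.03 m or angle between any of oil_bottle, parts_bin, carton's own z axis and vertical above 0.5 rad).
It also fails if it takes over 72 s, if anything falls off the work surface, if the arm or the gripper's body presses on something with over 40 N, if the wrist force passes 120 N, or if a joint passes its speed limit or range.

## Working session

There is one attempt and no reset: what is moved stays moved. The work goes in short steps, Python scripts to look and compute and a tool call to move; the robot and the scene stay as the last step left them, time stands still between calls to the robot, and variables do not carry over. Pictures are saved under pics/ and viewed, and the job is handed in when it is done.

Besides the shell and the picture viewer there is one more tool, called after ">>>" as name(argument=value, ...) on one line, values as JSON. carry_out: Moves the arm, as the interface text tells. Shift numbers are shares of 0.06 m and turn numbers shares of 90 degrees, none past 1 either way. Its arguments: {"type":"object","properties":{"targets":{"type":"array"},"hand":{"type":"number"},"grip_force":{"type":"number"}},"required":["targets"]}

```bash
mkdir -p pics
cat > h.py <<'E'
import numpy as np, cv2
from plant import arm
def snap(n,f):
    s=arm.state(); c=arm.capture(n); cv2.imwrite('pics/'+f,c['color'][:,:,::-1])
    np.savez('pics/'+f+'.npz',**{k:np.array(v) for k,v in c.items()},ee=s['ee_pos'],rot=s['tool_rot']); return c
def load(f): return dict(np.load('pics/'+f+'.npz'))
def cam(c):
    if 'R' in c: return np.array(c['R']),np.array(c['t']).ravel()
    m=np.array(c['mount']); T=np.eye(4); T[:3,:3]=c['rot']; T[:3,3]=c['ee']; W=T@m
    R=W[:3,:3].T; return R,-R@W[:3,3]
def ray(c,u,v):
    K=c['K'];k=float(c['k1']); p=cv2.undistortPoints(np.array([[[u,v]]],float),K,np.array([k,0,0,0,0.]))[0,0]
    R,t=cam(c); d=R.T@np.array([p[0],p[1],1]); return -R.T@t,d/np.linalg.norm(d)
def plane(c,u,v,z):
    o,d=ray(c,u,v); return o+d*(z-o[2])/d[2]
def tri(*rays):
    A=np.zeros((3,3));b=np.zeros(3)
    for o,d in rays:
        P=np.eye(3)-np.outer(d,d);A+=P;b+=P@o
    x=np.linalg.solve(A,b); return x,[np.linalg.norm((np.eye(3)-np.outer(d,d))@(x-o)) for o,d in rays]
def proj(c,X):
    R,t=cam(c); rv=cv2.Rodrigues(R)[0]
    return cv2.projectPoints(np.atleast_2d(X).astype(float),rv,t,c['K'],np.array([float(c['k1']),0,0,0,0.]))[0][:,0]
E
python3 - <<'E'
from h import *
np.set_printoptions(precision=3,suppress=True)
for n in ['scene','top','wrist']: 
    c=snap(n,n+'0.png'); print(n,cam(load(n+'0.png'))[0].tolist(), c['k1'])
s=arm.state(); print(s)
E
```

```text
scene [[-0.8111468554640273, 0.5846268427475472, -0.015881864180734236], [0.4701512657769982, 0.6356839005264235, -0.6122611909143014], [-0.34784848161104115, -0.5041006182802668, -0.7904960471060851]] 0.02211408834581447
top [[-0.0018812285906764153, -0.9998645691920018, -0.016349441992998155], [-0.9890503380505679, 0.004273023830467319, -0.1475166772585445], [0.14756656051100106, 0.015892908539252626, -0.9889244286987333]] -0.010406394424071307
wrist [[-0.2845285015629473, -0.9586654902533354, 0.0020023974820933656], [-0.9126099669116674, 0.27149784230704094, 0.30566643570419505], [-0.29357551003418103, 0.08514340502912426, -0.9521365555886495]] -0.07241160374194859
{'clock': 0.15, 'qpos': array([ 1.569,  0.359,  0.011, -0.   , -1.224, -0.288]), 'qd': array([ 0.001, -0.   ,  0.003,  0.003, -0.001,  0.   ]), 'tau': array([ -0.001, -58.328,  29.329,   7.001,   0.009,  -0.   ]), 'ee_pos': array([0.193, 0.647, 0.226]), 'tool_rot': array([[ 0.958, -0.286, -0.   ],
       [-0.286, -0.958, -0.001],
       [ 0.   ,  0.001, -1.   ]]), 'contact_force': array([-0.027,  0.395,  0.363]), 'ft_torque': array([ 0.001, -0.011, -0.015]), 'finger_gap': 1.0005727782190907}
```

View pics/scene0.png

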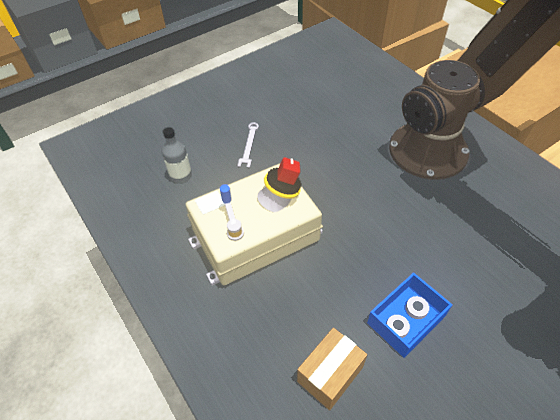

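View pics/top0.png

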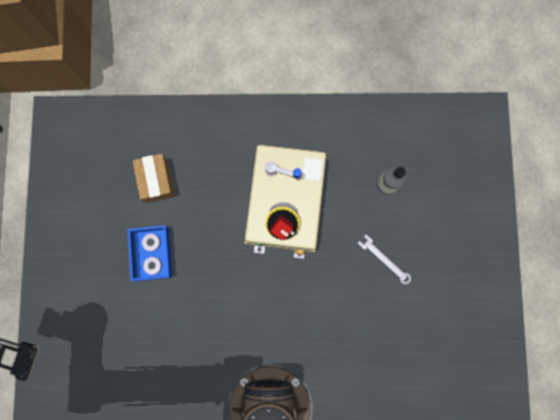

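View pics/wrist0.png

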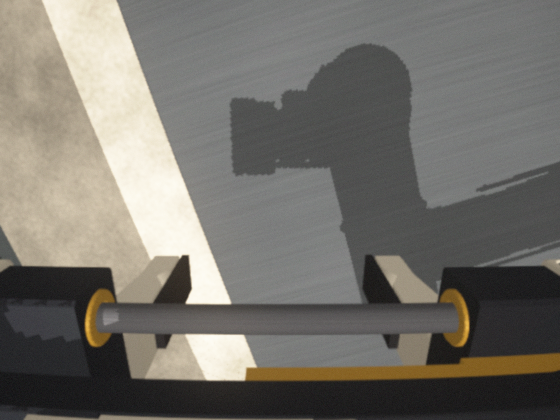

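Run:
```python
from h import *
a=cv2.imread('pics/top0.png')[130:270,225:345]; b=cv2.imread('pics/scene0.png')[145:290,180:330]
cv2.imwrite('pics/a1.png',cv2.resize(a,None,fx=4.2,fy=4.2,interpolation=cv2.INTER_CUBIC))
cv2.imwrite('pics/b1.png',cv2.resize(b,None,fx=4,fy=4,interpolation=cv2.INTER_CUBIC))
t=load('top0.png');s=load('scene0.png')
def cent(img,m):
    n,l,st,ce=cv2.connectedComponentsWithStats(m.astype(np.uint8)); 
    return [(st[i].tolist(),ce[i].round(1).tolist()) for i in range(1,n) if st[i,4]>15]
for n in('top0','scene0'):
    hsv=cv2.cvtColor(cv2.imread(f'pics/{n}.png'),cv2.COLOR_BGR2HSV);h,S,V=cv2.split(hsv)
    print(n,'blue',cent(0,(h>105)&(h<128)&(S>150)&(V>60)),'red',cent(0,((h<6)|(h>174))&(S>150)&(V>60)),'yel',cent(0,(h>20)&(h<33)&(S>150)&(V>100)))
```

```text
top0 blue [([294, 169, 7, 9, 50], [296.9, 173.0]), ([128, 226, 44, 55, 1548], [148.7, 252.8])] red [([270, 216, 23, 23, 314], [280.9, 226.9])] yel [([267, 208, 32, 18, 103], [283.5, 213.4])]
scene0 blue [([220, 185, 9, 7, 31], [223.4, 187.4]), ([367, 273, 85, 84, 2886], [408.4, 313.6])] red [([278, 158, 22, 26, 427], [288.3, 170.9])] yel [([0, 0, 20, 37, 303], [7.5, 20.3]), ([466, 0, 40, 15, 292], [487.8, 4.6]), ([264, 174, 36, 24, 161], [278.9, 190.2])]
```

View pics/a1.png

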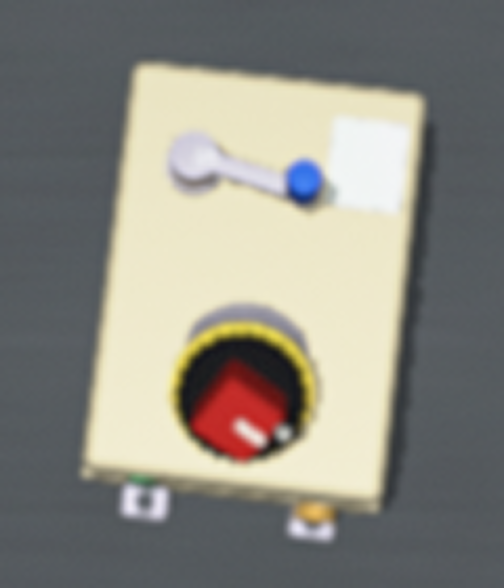

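View pics/b1.png

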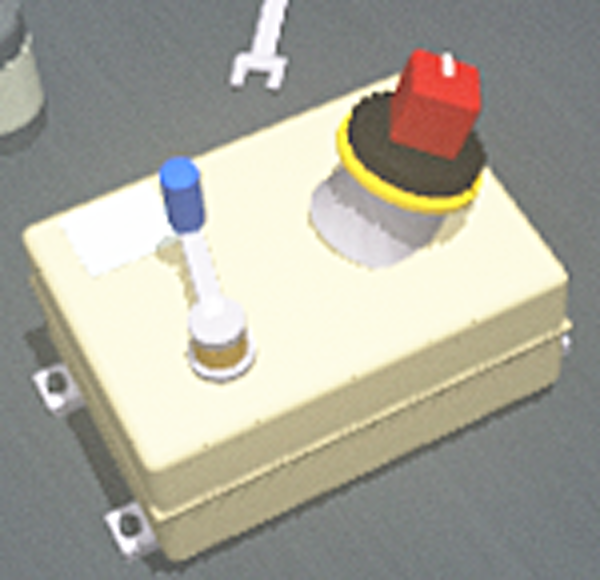

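Run:
```python
from h import *
np.set_printoptions(precision=4,suppress=True)
t=load('top0.png');s=load('scene0.png')
A=lambda x,y:(225+(x+.5)/4.2-.5,130+(y+.5)/4.2-.5)
B=lambda x,y:(180+(x+.5)/4-.5,145+(y+.5)/4-.5)
P=[plane(t,*A(*p),.13)[:2] for p in [(133,62),(425,94),(380,500),(84,468)]]
for p in P: print(p)
P=np.array(P);print('c',P.mean(0)); d=(P[0]+P[1]-P[2]-P[3]);print(np.linalg.norm(d)/2,np.degrees(np.arctan2(d[1],d[0])));e=P[0]+P[3]-P[1]-P[2];print(np.linalg.norm(e)/2,np.degrees(np.arctan2(e[1],e[0])))
Q=np.array([plane(s,*B(*p),.13)[:2] for p in [(22,230),(150,475),(567,270)]]);print(Q, np.linalg.norm(np.diff(Q,axis=0),axis=1))
print('center scene',(Q[0]+Q[2])/2)
print('knob top',tri(ray(t,*A(304,176)),ray(s,*B(180,169))))
print('grip top',tri(ray(t,*A(240,417)),ray(s,*B(441,72))))
print('pivot',tri(ray(t,*A(193,156)),ray(s,*B(217,318))))
```

```text
[0.7472 0.0354]
[ 0.7237 -0.1623]
[ 0.4492 -0.1278]
[0.471  0.0674]
c [ 0.5978 -0.0468]
0.27736801376156067 -6.885094480923315
0.19770667388080904 83.42105848530937
[[ 0.7247 -0.1591]
 [ 0.7508  0.0375]
 [ 0.4744  0.0641]] [0.1983 0.2777]
center scene [ 0.5996 -0.0475]
knob top (array([ 0.6494, -0.077 ,  0.2138]), [np.float64(0.0005787832251167311), np.float64(0.0005787832251167635)])
grip top (array([ 0.4939, -0.0355,  0.231 ]), [np.float64(0.000823940993784464), np.float64(0.0008239409937843466)])
pivot (array([ 0.6739, -0.0062,  0.1671]), [np.float64(0.0009266824859848723), np.float64(0.0009266824859850542)])
```

```bash
cat >> h.py <<'E'
from scipy.spatial.transform import Rotation as Ro, Slerp
def capR(yaw,a,):  # tool rot with z=-a, tool x at world azimuth yaw (deg) projected
    z=-a; x=np.array([np.cos(np.radians(yaw)),np.sin(np.radians(yaw)),0]); x=x-z*(x@z); 
    # keep azimuth: choose vertical comp
    x=np.array([np.cos(np.radians(yaw)),np.sin(np.radians(yaw)),0]); x[2]=-(x[:2]@z[:2])/z[2]; x/=np.linalg.norm(x)
    return np.c_[x,np.cross(z,x),z]
def rows(p0,R0,wps,dec=2):
    """wps: list of (p,R,n)"""
    out=[];p=np.array(p0);R=np.array(R0)
    for P,Q,n in wps:
        for i in range(n):
            k=1/(n-i); d=R.T@((np.array(P)-p)*k); rv=Ro.from_matrix(R.T@Q).as_rotvec()*k
            r=np.round(np.r_[d/.06,rv/(np.pi/2)],dec); out.append(r.tolist())
            p=p+R@r[:3]*.06; R=R@Ro.from_rotvec(r[3:]*np.pi/2).as_matrix()
    for i in range(0,len(out),8): print('[['+','.join(str([float(v) for v in r]) for r in out[i:i+8])+']]')
    print('end',p.round(4),np.abs(out).max(0))
YAW=np.radians(-6.7)
Rt=np.array([[np.cos(YAW),-np.sin(YAW),0],[np.sin(YAW),np.cos(YAW),0],[0,0,1]])
AX=Rt@np.array([-np.sin(np.radians(25)),0,np.cos(np.radians(25))])
GM=np.array([.5023,-.0365,.2129])
E
python3 - <<'E'
from h import *
print(load('wrist0.png')['mount'].round(3), load('wrist0.png')['K'])
s=arm.state()
R2=capR(46,AX); P=GM+AX*.13
Rm=Slerp([0,1],Ro.from_matrix([s['tool_rot'],R2]))(0.45).as_matrix()
rows(s['ee_pos'],s['tool_rot'],[([.40,.42,.36],Rm,6),(P,R2,9)])
E
```

```text
[[ 0.001 -0.952 -0.306  0.084]
 [ 1.     0.001  0.001 -0.   ]
 [-0.001 -0.306  0.952 -0.16 ]
 [ 0.     0.     0.     1.   ]] [[349.06408239   0.         276.72547609]
 [  0.         349.06408239 210.80483651]
 [  0.           0.           1.        ]]
[[[0.73, 0.44, -0.37, -0.01, 0.02, -0.05],[0.71, 0.5, -0.34, -0.01, 0.02, -0.05],[0.67, 0.56, -0.31, -0.01, 0.02, -0.05],[0.64, 0.62, -0.28, -0.01, 0.02, -0.05],[0.59, 0.67, -0.26, -0.0, 0.02, -0.05],[0.55, 0.71, -0.24, -0.01, 0.02, -0.04],[-0.07, 0.83, 0.14, -0.01, 0.02, -0.04],[-0.12, 0.82, 0.15, -0.01, 0.02, -0.04]]]
[[[-0.18, 0.8, 0.16, -0.0, 0.02, -0.04],[-0.24, 0.79, 0.16, -0.0, 0.02, -0.04],[-0.29, 0.77, 0.15, -0.01, 0.02, -0.04],[-0.34, 0.75, 0.15, -0.0, 0.01, -0.04],[-0.39, 0.73, 0.14, -0.01, 0.02, -0.04],[-0.44, 0.7, 0.14, -0.0, 0.01, -0.04],[-0.49, 0.68, 0.13, -0.01, 0.02, -0.04]]]
end [ 0.4475 -0.0302  0.3308] [0.73 0.83 0.37 0.01 0.02 0.05]
```

>>> carry_out(targets=[[[0.73,0.44,-0.37,-0.01,0.02,-0.05],[0.71,0.5,-0.34,-0.01,0.02,-0.05],[0.67,0.56,-0.31,-0.01,0.02,-0.05],[0.64,0.62,-0.28,-0.01,0.02,-0.05],[0.59,0.67,-0.26,0,0.02,-0.05],[0.55,0.71,-0.24,-0.01,0.02,-0.04],[-0.07,0.83,0.14,-0.01,0.02,-0.04],[-0.12,0.82,0.15,-0.01,0.02,-0.04]]])

```text
clock: 1.15
ee_pos: [0.4193, 0.3134, 0.357]
tool_rot: [[0.924, 0.288, 0.253], [0.324, -0.94, -0.111], [0.205, 0.184, -0.961]]
contact_force: [-0.4, -0.5, 0.3]
finger_gap: 0.999
```

Run:
```python
from h import *
s=arm.state(); print({k:np.round(s[k],3) for k in ['clock','qpos','ee_pos','tool_rot','contact_force']})
R2=capR(46,AX); P=GM+AX*.13
rows(s['ee_pos'],s['tool_rot'],[(P,R2,12)])
```

```text
{'clock': np.float64(1.15), 'qpos': array([ 1.224, -0.026, -0.315,  0.289, -1.312,  0.585]), 'ee_pos': array([0.419, 0.313, 0.357]), 'tool_rot': array([[ 0.924,  0.288,  0.253],
       [ 0.324, -0.94 , -0.111],
       [ 0.205,  0.184, -0.961]]), 'contact_force': array([-0.407, -0.51 ,  0.333])}
[[[-0.13, 0.45, 0.1, -0.0, 0.01, -0.02],[-0.14, 0.45, 0.1, -0.0, 0.01, -0.02],[-0.16, 0.44, 0.09, -0.0, 0.01, -0.02],[-0.17, 0.44, 0.09, -0.0, 0.01, -0.02],[-0.19, 0.43, 0.09, -0.0, 0.01, -0.02],[-0.2, 0.43, 0.08, -0.0, 0.01, -0.02],[-0.22, 0.42, 0.08, -0.0, 0.01, -0.02],[-0.23, 0.41, 0.08, -0.0, 0.01, -0.03]]]
[[[-0.25, 0.4, 0.08, -0.01, 0.01, -0.02],[-0.26, 0.4, 0.08, -0.0, 0.01, -0.03],[-0.28, 0.38, 0.07, -0.01, 0.01, -0.02],[-0.3, 0.38, 0.07, -0.0, 0.0, -0.03]]]
end [ 0.448  -0.0302  0.3309] [0.3  0.45 0.1  0.01 0.01 0.03]
```

>>> carry_out(targets=[[[-0.2,0.67,0.14,-0.01,0.015,-0.03],[-0.22,0.66,0.14,-0.01,0.015,-0.035],[-0.25,0.65,0.13,0,0.01,-0.035],[-0.29,0.64,0.12,0,0.01,-0.035],[-0.33,0.62,0.12,0,0.01,-0.035],[-0.36,0.6,0.12,0,0.01,-0.035],[-0.4,0.58,0.11,0,0.01,-0.035],[-0.44,0.57,0.1,0,0.01,-0.035]]])

```text
clock: 2.15
ee_pos: [0.4471, -0.0395, 0.3418]
tool_rot: [[0.663, 0.642, 0.386], [0.714, -0.698, -0.065], [0.228, 0.318, -0.92]]
contact_force: [0.8, -0.1, -0.3]
finger_gap: 0.998
```

Run:
```python
from h import *
s=arm.state(); print({k:np.round(s[k],3) for k in ['clock','qpos','ee_pos','tool_rot','contact_force']})
snap('wrist','w1.png')
R2=capR(46,AX); P=GM+AX*.13
rows(s['ee_pos'],s['tool_rot'],[(P,R2,4)])
```

```text
{'clock': np.float64(2.15), 'qpos': array([ 0.597, -0.378, -0.655,  0.323, -1.02 ,  1.625]), 'ee_pos': array([ 0.447, -0.04 ,  0.342]), 'tool_rot': array([[ 0.663,  0.642,  0.386],
       [ 0.714, -0.698, -0.065],
       [ 0.228,  0.318, -0.92 ]]), 'contact_force': array([ 0.824, -0.104, -0.345])}
[[[0.02, -0.04, 0.04, -0.0, 0.01, 0.01],[0.02, -0.04, 0.04, -0.0, 0.0, 0.0],[0.02, -0.04, 0.04, -0.0, 0.01, 0.01],[0.01, -0.04, 0.04, -0.01, 0.0, 0.0]]]
end [ 0.4476 -0.0303  0.331 ] [0.02 0.04 0.04 0.01 0.01 0.01]
```

View pics/w1.png

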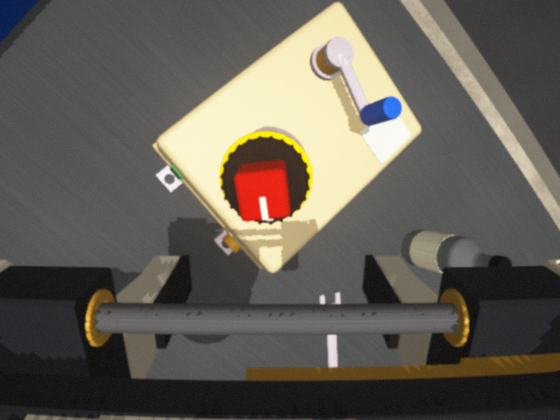

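Run:
```python
from h import *
im=cv2.imread('pics/w1.png')[120:245,200:330]
cv2.imwrite('pics/w1c.png',cv2.resize(im,None,fx=4.6,fy=4.6,interpolation=cv2.INTER_CUBIC))
hsv=cv2.cvtColor(im,cv2.COLOR_BGR2HSV);h,S,V=cv2.split(hsv)
m=((h<6)|(h>174))&(S>150); print(np.histogram(V[m],10))
```

```text
(array([  24,   42,   74,  284,  122,   68,  105,  100,  195, 1797]), array([ 77. ,  93.3, 109.6, 125.9, 142.2, 158.5, 174.8, 191.1, 207.4,
       223.7, 240. ]))
```

View pics/w1c.png

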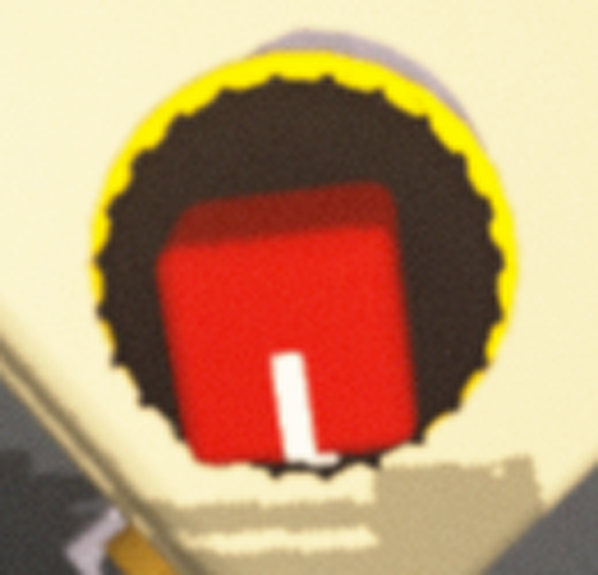

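Run:
```python
from h import *
np.set_printoptions(precision=4,suppress=True)
c=load('w1.png')
px=[(200+x/4.6,120+y/4.6) for x,y in [(156,248),(396,216),(417,442),(194,466)]]
top=GM+.02*AX
C=[]
for p in px:
    o,d=ray(c,*p); C.append(o+d*((top-o)@AX)/(d@AX))
C=np.array(C);print(C, np.linalg.norm(np.roll(C,-1,0)-C,axis=1)); ce=C.mean(0);print('top c',ce,'mid',ce-.02*AX)
e=(C[1]-C[0]+C[2]-C[3]); e/=np.linalg.norm(e); f=(C[3]-C[0]+C[2]-C[1]);f/=np.linalg.norm(f)
R=c['rot'];print('edge e in tool',R.T@e,'f',R.T@f, 'axis',R.T@AX)
k=load('w1.png'); t=load('top0.png');s=load('scene0.png')
u,v=np.mean(px,0)
A=lambda x,y:(225+(x+.5)/4.2-.5,130+(y+.5)/4.2-.5)
B=lambda x,y:(180+(x+.5)/4-.5,145+(y+.5)/4-.5)
print(tri(ray(c,u,v),ray(s,*B(441,74)),ray(t,*A(240,417))))
kt=(378,109)
print('knob 2cm',c['R'] if 'R' in c else '')
```

```text
[[ 0.4889 -0.0052  0.2271]
 [ 0.5197 -0.0304  0.2427]
 [ 0.4951 -0.0636  0.2331]
 [ 0.4656 -0.0385  0.2181]] [0.0427 0.0424 0.0415 0.0417]
top c [ 0.4923 -0.0344  0.2302] mid [ 0.5007 -0.0354  0.2121]
edge e in tool [ 0.1301  0.9913 -0.0204] f [-0.9927  0.1155  0.0346] axis [-0.0366 -0.0157 -0.9992]
(array([ 0.4937, -0.0353,  0.2289]), [np.float64(0.0010206586981448339), np.float64(0.0012805928858420047), np.float64(0.00027695969779454937)])
knob 2cm
```

```bash
cat >> h.py <<'E'
GM=np.array([.5015,-.0358,.2124])
E
python3 - <<'E'
from h import *
c=load('w1.png');R=c['rot']; y=R@np.array([.123,.992,-.02]); y-=AX*(y@AX); y/=np.linalg.norm(y); z=-AX
RG=np.c_[np.cross(y,z),y,z]; np.save('RG.npy',RG)
s=arm.state(); print(s['ee_pos'],s['qpos'])
rows(s['ee_pos'],s['tool_rot'],[(GM+.05*AX,RG,4),(GM-.016*AX,RG,4)])
E
```

```text
[ 0.44624378 -0.04377938  0.34133704] [ 0.58626971 -0.3786746  -0.65507546  0.32021202 -1.01854267  1.63816919]
[[[0.05, -0.05, 0.37, -0.0, 0.01, -0.02],[0.04, -0.05, 0.37, -0.0, 0.0, -0.02],[0.04, -0.05, 0.38, -0.01, 0.01, -0.02],[0.04, -0.05, 0.37, -0.0, 0.0, -0.02],[0.0, 0.0, 0.28, -0.0, 0.0, 0.0],[0.0, 0.0, 0.27, -0.0, 0.0, 0.0],[0.0, 0.0, 0.28, -0.0, 0.0, 0.0],[0.01, 0.01, 0.27, -0.0, 0.0, 0.0]]]
end [ 0.5083 -0.0367  0.1982] [0.05 0.05 0.38 0.01 0.01 0.02]
```

>>> carry_out(targets=[[[0.05,-0.05,0.37,0,0.01,-0.02],[0.04,-0.05,0.37,0,0,-0.02],[0.04,-0.05,0.38,-0.01,0.01,-0.02],[0.04,-0.05,0.37,0,0,-0.02],[0,0,0.2,0,0,0],[0,0,0,0,0,0]]])

```text
clock: 2.95
ee_pos: [0.4847, -0.0379, 0.2446]
tool_rot: [[0.567, 0.71, 0.417], [0.795, -0.604, -0.053], [0.214, 0.362, -0.907]]
contact_force: [0.6, 0.0, 0.0]
finger_gap: 0.999
```

Run:
```python
from h import *
s=arm.state(); print(s['ee_pos'],s['qpos'],s['contact_force'])
snap('wrist','w2.png')
rows(s['ee_pos'],s['tool_rot'],[(GM-.016*AX,np.load('RG.npy'),5)])
```

```text
[ 0.48471531 -0.03787456  0.24458925] [ 0.51109772 -0.25536988 -0.84532036  0.41703321 -0.66729727  1.68066971] [0.57742734 0.02022652 0.02291064]
[[[0.01, -0.0, 0.17, 0.0, 0.0, -0.0],[0.02, -0.0, 0.17, 0.0, 0.0, -0.0],[0.01, -0.01, 0.18, 0.0, 0.0, -0.0],[0.02, -0.0, 0.17, 0.0, 0.0, -0.0],[0.01, -0.01, 0.18, 0.0, 0.0, -0.0]]]
end [ 0.508  -0.0366  0.1977] [0.02 0.01 0.18 0.   0.   0.  ]
```

View pics/w2.png

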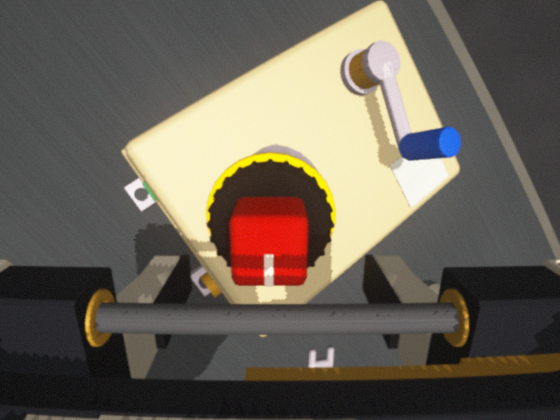

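Run:
```python
from h import *
np.set_printoptions(precision=4,suppress=True)
s=arm.state();print(s['ee_pos'])
im=cv2.imread('pics/w2.png');h,S,V=cv2.split(cv2.cvtColor(im,cv2.COLOR_BGR2HSV))
m=(((h<6)|(h>174))&(S>150)).astype(np.uint8)
ys,xs=np.where(m);
for y in (200,215,230,245,260,275,282): 
    r=np.where(m[y,225:315])[0]; print(y,r.min()+225,r.max()+225,V[y,268-20])
print([V[y,250] for y in range(195,240,3)])
c=load('w2.png')
for P in [GM+.02*AX]:
    print(proj(c,P))
    for a in(-1,1):
        for b in (-1,1): print(a,b,proj(c,P+c['rot'][:,0]*.022*a+c['rot'][:,1]*.022*b))
```

```text
[ 0.4849 -0.0377  0.2452]
200 238 302 124
215 231 306 164
230 229 308 230
245 229 308 228
260 231 307 160
275 232 305 217
282 235 303 150
[np.uint8(58), np.uint8(119), np.uint8(124), np.uint8(126), np.uint8(131), np.uint8(132), np.uint8(134), np.uint8(177), np.uint8(216), np.uint8(224), np.uint8(228), np.uint8(230), np.uint8(229), np.uint8(229), np.uint8(230)]
[[272.3134 251.8662]]
-1 -1 [[233.7622 287.0765]]
-1 1 [[311.0916 287.2281]]
1 -1 [[230.5998 213.6609]]
1 1 [[313.8495 213.7937]]
```

>>> carry_out(targets=[[[0.02,-0.03,0.18,0,0,0],[0.02,-0.02,0.18,0,0,0],[0.01,-0.02,0.18,0,0,0],[0.02,-0.01,0.18,0,0,0],[0.01,0,0.18,0,0,0],[0,0,0,0,0,0]]])

```text
clock: 3.75
ee_pos: [0.5084, -0.0324, 0.1934]
tool_rot: [[0.565, 0.71, 0.42], [0.796, -0.603, -0.051], [0.217, 0.363, -0.906]]
contact_force: [-0.7, -0.3, 0.5]
finger_gap: 1.001
```

Run:
```python
from h import *
s=arm.state(); print(s['ee_pos'],s['qpos'],s['contact_force'],s['ft_torque'])
print(s['tool_rot'].T@(GM-.016*AX-s['ee_pos']))
```

```text
[ 0.5083858  -0.0324276   0.19344201] [ 0.45504623 -0.14853841 -0.92994877  0.52926049 -0.47331917  1.59055676] [-0.72948286 -0.28062192  0.47655531] [ 0.06582433  1.30268722 -0.08843831]
[-0.00243931  0.00400741 -0.00389889]
```

>>> carry_out(targets=[[[-0.02,0.02,-0.05,0,0,0],[0,0,0,0,0,0]]])

```text
clock: 4.0
ee_pos: [0.5074, -0.034, 0.197]
tool_rot: [[0.565, 0.71, 0.42], [0.796, -0.604, -0.051], [0.218, 0.363, -0.906]]
contact_force: [0.5, 0.3, 0.1]
finger_gap: 0.997
```

>>> carry_out(targets=[[[0,0,0,0,0,0],[0,0,0,0,0,0],[0,0,0,0,0,0],[0,0,0,0,0,0],[0,0,0,0,0,0]]], hand=0, grip_force=40)

```text
clock: 4.62
ee_pos: [0.5073, -0.0334, 0.1978]
tool_rot: [[0.564, 0.71, 0.422], [0.796, -0.604, -0.049], [0.22, 0.363, -0.905]]
contact_force: [-25.3, 18.1, 13.6]
finger_gap: 0.499
```

Run:
```python
from h import *
np.set_printoptions(precision=4,suppress=True)
s=arm.state(); print(s['ee_pos'],s['qpos'],s['contact_force'],s['ft_torque'],s['finger_gap'])
print(s['tool_rot'].T@(GM-.016*AX-s['ee_pos']))
```

```text
[ 0.5073 -0.0334  0.1978] [ 0.457  -0.1574 -0.9226  0.5159 -0.4853  1.6039] [-25.2891  18.1324  13.6122] [6.0454 8.1686 2.2614] 0.49915825744896475
[-0.002   0.0026  0.0005]
```

>>> carry_out(targets=[[[0,-0.02,-0.02,0,0,0],[0,0,0,0,0,0]]])

```text
clock: 4.88
ee_pos: [0.5064, -0.0326, 0.198]
tool_rot: [[0.564, 0.71, 0.421], [0.796, -0.603, -0.049], [0.219, 0.363, -0.906]]
contact_force: [6.1, -3.1, -2.9]
finger_gap: 0.497
```

```bash
cat > st.py <<'E'
from h import *
np.set_printoptions(precision=3,suppress=True)
s=arm.state(); R=s['tool_rot']; print(round(s['clock'],2),s['ee_pos'],'q',s['qpos'],'Ftool',R.T@s['contact_force'],'Ttool',R.T@s['ft_torque'],s['finger_gap'],'tau6',s['tau'][5],s['tau'])
E
python3 st.py
```

```text
4.88 [ 0.506 -0.033  0.198] q [ 0.461 -0.159 -0.924  0.517 -0.488  1.601] Ftool [0.313 5.181 5.349] Ttool [-1.057 -0.743 -0.028] 0.49730674134204345 tau6 -0.062042532954365015 [  1.759 -14.969  25.542   4.596   0.791  -0.062]
```

>>> carry_out(targets=[[[0,0,0,0,0,0.06],[0,0,0,0,0,0.08],[0,0,0,0,0,0.08],[0,0,0,0,0,0.08]]])

```text
clock: 5.38
ee_pos: [0.5076, -0.0342, 0.1987]
tool_rot: [[0.831, 0.364, 0.421], [0.424, -0.904, -0.054], [0.361, 0.223, -0.905]]
contact_force: [8.1, -6.7, -3.0]
finger_gap: 0.495
```

```bash
python3 st.py
```

```text
5.38 [ 0.508 -0.034  0.199] q [ 0.458 -0.157 -0.922  0.521 -0.49   1.116] Ftool [2.779 8.309 6.485] Ttool [-2.453 -0.145 -0.17 ] 0.49453603663505047 tau6 1.540912203490734 [  2.946 -14.816  25.609   4.289   1.281   1.541]
```

>>> carry_out(targets=[[[0,0.005,0.005,0,0,0.08],[0,0.005,0.005,0,0,0.08],[0,0,0,0,0,0.08],[0,0,0,0,0,0.08]]])

```text
clock: 5.88
ee_pos: [0.508, -0.0366, 0.199]
tool_rot: [[0.902, -0.098, 0.421], [-0.081, -0.995, -0.057], [0.424, 0.017, -0.905]]
contact_force: [4.5, -5.9, -2.9]
finger_gap: 0.499
```

```bash
python3 st.py
```

```text
5.88 [ 0.508 -0.037  0.199] q [ 0.453 -0.156 -0.921  0.523 -0.492  0.599] Ftool [3.307 5.376 4.853] Ttool [-1.839  0.371 -0.08 ] 0.49923423329383004 tau6 1.5633978322148323 [  2.533 -14.474  26.161   4.609   1.418   1.563]
```

>>> carry_out(targets=[[[0,0,0,0,0,0.08],[0,0.005,0,0,0,0.08]]])

```text
clock: 6.12
ee_pos: [0.5079, -0.0379, 0.199]
tool_rot: [[0.847, -0.327, 0.42], [-0.334, -0.941, -0.059], [0.414, -0.09, -0.906]]
contact_force: [0.5, -3.0, -1.4]
finger_gap: 0.5
```

```bash
python3 st.py
```

```text
6.12 [ 0.508 -0.038  0.199] q [ 0.451 -0.156 -0.921  0.523 -0.493  0.34 ] Ftool [0.878 2.745 1.63 ] Ttool [-0.618 -0.77  -0.061] 0.4995665793142159 tau6 1.5717194974422455 [  0.787 -13.655  26.246   4.998   0.93    1.572]
```

>>> carry_out(targets=[[[0,0,0,0,0,0.08],[0,0.005,0,0,0,0.08]]])

```text
clock: 6.38
ee_pos: [0.5074, -0.039, 0.1988]
tool_rot: [[0.734, -0.535, 0.419], [-0.565, -0.823, -0.061], [0.377, -0.192, -0.906]]
contact_force: [-1.5, -0.9, 0.6]
finger_gap: 0.5
```

```bash
python3 st.py
```

```text
6.38 [ 0.507 -0.039  0.199] q [ 0.45  -0.156 -0.921  0.523 -0.494  0.081] Ftool [-0.366  1.423 -1.15 ] Ttool [-0.807 -1.284 -0.114] 0.4996200325776341 tau6 1.587856002151966 [  0.315 -12.985  26.413   5.155   0.954   1.588]
```

>>> carry_out(targets=[[[0,0,0,0,0,0.08],[0,0,0,0,0,0.08]]])

```text
clock: 6.62
ee_pos: [0.5067, -0.0399, 0.1985]
tool_rot: [[0.572, -0.706, 0.418], [-0.757, -0.65, -0.062], [0.316, -0.281, -0.906]]
contact_force: [-3.2, -0.6, 2.3]
finger_gap: 0.501
```

```bash
python3 st.py
```

```text
6.62 [ 0.507 -0.04   0.198] q [ 0.449 -0.156 -0.921  0.523 -0.496 -0.179] Ftool [-0.597  2.005 -3.352] Ttool [-1.515 -1.335 -0.118] 0.5010742294299534 tau6 1.6046148911118507 [  0.365 -12.286  26.845   5.321   1.348   1.605]
```

>>> carry_out(targets=[[[0,0,0,0,0,0.08],[0,0,0,0,0,0.08]]])

```text
clock: 6.88
ee_pos: [0.5059, -0.041, 0.1983]
tool_rot: [[0.374, -0.829, 0.416], [-0.897, -0.437, -0.065], [0.236, -0.349, -0.907]]
contact_force: [-0.6, -4.9, 0.9]
finger_gap: 0.509
```

```bash
python3 st.py
```

```text
6.88 [ 0.506 -0.041  0.198] q [ 0.449 -0.157 -0.923  0.525 -0.498 -0.436] Ftool [ 4.365  2.271 -0.782] Ttool [-1.671  1.199 -2.363] 0.5094790984963109 tau6 -0.7449029199779034 [  0.058 -12.989  26.903   2.756   2.019  -0.745]
```

>>> carry_out(targets=[[[0,0,0,0,0,0]]])

```text
clock: 7.0
ee_pos: [0.5061, -0.0412, 0.1984]
tool_rot: [[0.376, -0.828, 0.417], [-0.896, -0.44, -0.067], [0.238, -0.348, -0.907]]
contact_force: [3.2, -3.3, -1.4]
finger_gap: 0.514
```

```bash
python3 st.py; python3 -c "
from h import *
snap('wrist','w3.png');snap('scene','s3.png')
cv2.imwrite('pics/s3c.png',cv2.resize(cv2.imread('pics/s3.png')[60:290,170:450],None,fx=2.6,fy=2.6,interpolation=cv2.INTER_CUBIC))"; python3 st.py
```

```text
7.0 [ 0.506 -0.041  0.198] q [ 0.449 -0.157 -0.923  0.527 -0.499 -0.435] Ftool [ 3.785 -0.692  2.802] Ttool [-0.529  0.304 -1.785] 0.5137718750391753 tau6 -2.623615264892578 [ -0.513 -14.544  26.391   3.288   0.674  -2.624]
7.1 [ 0.506 -0.041  0.198] q [ 0.449 -0.157 -0.923  0.527 -0.499 -0.433] Ftool [4.755 0.083 1.136] Ttool [-0.862  0.86  -1.821] 0.5126424493562125 tau6 -1.9106675684452057 [  0.253 -13.654  26.268   3.293   1.2    -1.911]
```

View pics/w3.png

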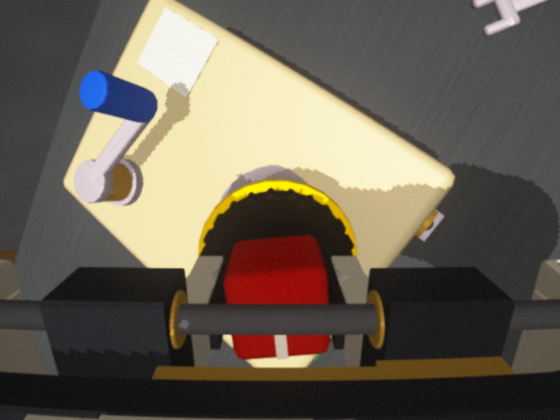

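View pics/s3c.png

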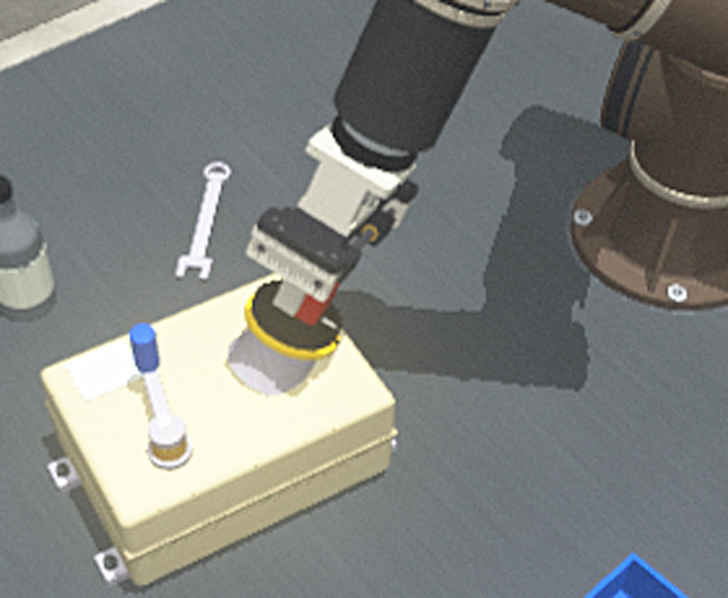

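>>> carry_out(targets=[[[0,0,0,0,0,0.04],[0,0,0,0,0,0]]])

```text
clock: 7.35
ee_pos: [0.5059, -0.0413, 0.1984]
tool_rot: [[0.328, -0.848, 0.416], [-0.919, -0.389, -0.067], [0.219, -0.36, -0.907]]
contact_force: [-0.8, -0.5, 1.0]
finger_gap: 0.519
```

```bash
python3 st.py; python3 -c "
from h import *
snap('wrist','w4.png')
cv2.imwrite('pics/w4c.png',cv2.resize(cv2.imread('pics/w4.png')[160:400,150:400],None,fx=2.4,fy=2.4,interpolation=cv2.INTER_CUBIC))"; python3 st.py
```

```text
7.35 [ 0.506 -0.041  0.198] q [ 0.449 -0.157 -0.923  0.529 -0.499 -0.493] Ftool [ 0.378  0.47  -1.175] Ttool [-1.323 -0.608 -2.129] 0.5191234019230728 tau6 -2.5891336798667908 [ -1.535 -13.256  26.865   3.406   0.938  -2.589]
7.4 [ 0.506 -0.041  0.198] q [ 0.449 -0.157 -0.923  0.529 -0.499 -0.492] Ftool [ 0.616  2.106 -1.501] Ttool [-1.455 -0.533 -2.076] 0.5185174425636919 tau6 -2.266347035765648 [ -1.36  -13.235  26.956   3.431   1.066  -2.266]
```

View pics/w4c.png

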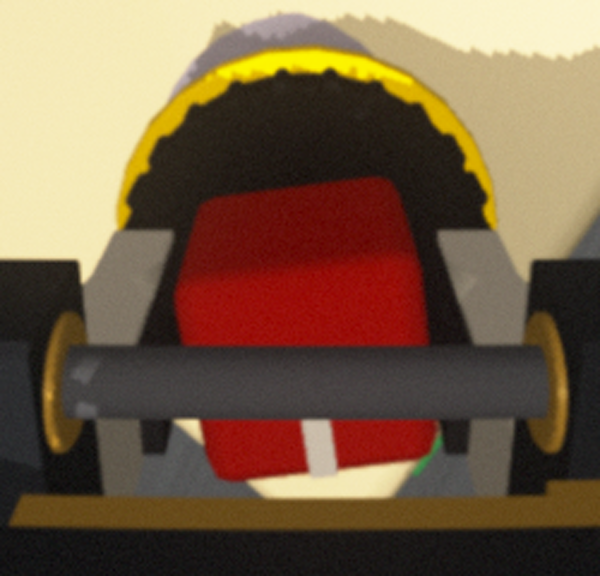

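>>> carry_out(targets=[[[0,0,0,0,0,0],[0,0,0,0,0,0],[0,0,0,0,0,0],[0,0,-0.3,0,0,0],[0,0,-0.4,0,0,0],[0,0,-0.3,0,0,0],[0,0,0,0,0,0],[0,0,0,0,0,0]]], hand=1)

```text
clock: 8.4
ee_pos: [0.4798, -0.0373, 0.2528]
tool_rot: [[0.322, -0.851, 0.414], [-0.923, -0.38, -0.065], [0.213, -0.361, -0.908]]
contact_force: [0.4, -0.9, -0.6]
finger_gap: 1.001
```

```bash
python3 st.py; python3 -c "
from h import *
snap('wrist','w5.png')
cv2.imwrite('pics/w5c.png',cv2.resize(cv2.imread('pics/w5.png')[140:340,170:390],None,fx=3,fy=3,interpolation=cv2.INTER_CUBIC))"; python3 st.py
```

```text
8.4 [ 0.48  -0.037  0.253] q [ 0.532 -0.272 -0.838  0.422 -0.707 -0.438] Ftool [0.837 0.236 0.729] Ttool [-1.165 -0.784  0.008] 1.001243101658572 tau6 0.029746312648057938 [ 0.113 -7.562 29.374  6.528  0.758  0.03 ]
8.45 [ 0.48  -0.037  0.253] q [ 0.532 -0.271 -0.838  0.422 -0.707 -0.438] Ftool [ 1.114  0.633 -0.639] Ttool [-1.082 -0.764 -0.012] 1.0000337331420126 tau6 0.020922793191857636 [ 0.082 -7.154 29.006  6.433  0.767  0.021]
```

View pics/w5c.png

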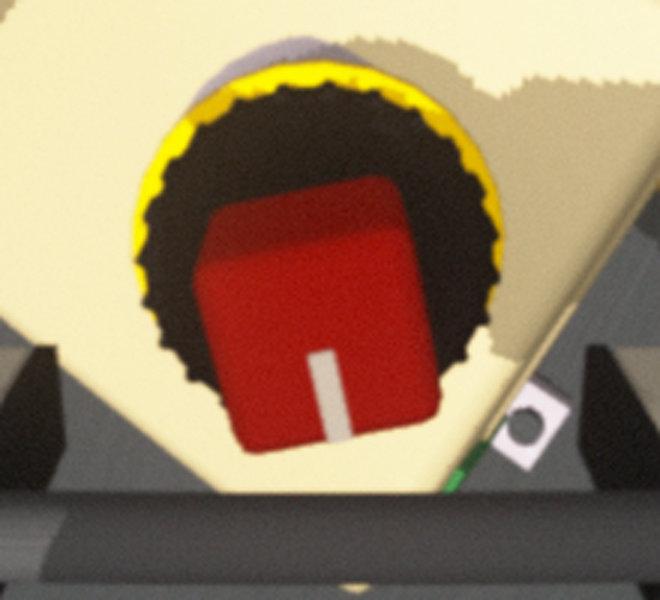

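```bash
cat > g.py <<'E'
from h import *
import sys
np.set_printoptions(precision=4,suppress=True)
def grip(f,px,top):
    c=load(f);C=[]
    for p in px:
        o,d=ray(c,*p); C.append(o+d*((top-o)@AX)/(d@AX))
    C=np.array(C);print('sides',np.linalg.norm(np.roll(C,-1,0)-C,axis=1)); ce=C.mean(0);print('mid',ce-.02*AX)
    e=(C[1]-C[0]+C[2]-C[3]); f=(C[3]-C[0]+C[2]-C[1]); R=c['rot']
    e=R.T@e;f=R.T@f; print('e angle y->x',np.degrees(np.arctan2(e[0],e[1])),'f angle',np.degrees(np.arctan2(f[1],-f[0])))
    return ce-.02*AX,C
E
python3 - <<'E'
from g import *
px=[(170+x/3,140+y/3) for x,y in [(194,270),(408,224),(441,416),(246,456)]]
for dz in (.02,.017,.014):
    grip('w5.png',px,GM+dz*AX)
px2=[(229,216),(308,216),(304,285),(234,285)]
for dz in (.02,.017,.014):
    grip('w2.png',px2,GM+dz*AX)
E
```

```text
sides [0.0411 0.0407 0.0398 0.0407]
mid [ 0.4988 -0.0377  0.2112]
e angle y->x 12.69120298693853 f angle 11.786999474372507
sides [0.0418 0.0414 0.0404 0.0414]
mid [ 0.4995 -0.0366  0.2082]
e angle y->x 12.691202986938505 f angle 11.78699947437251
sides [0.0425 0.042  0.0411 0.0421]
mid [ 0.5003 -0.0355  0.2052]
e angle y->x 12.691202986938483 f angle 11.786999474372532
sides [0.0418 0.0414 0.0398 0.0415]
mid [ 0.5001 -0.0346  0.2117]
e angle y->x 0.1107881368416714 f angle 0.041701696323060845
sides [0.0425 0.0421 0.0404 0.0422]
mid [ 0.5006 -0.0358  0.2087]
e angle y->x 0.11078813684172467 f angle 0.041701696323076826
sides [0.0433 0.0428 0.0411 0.0429]
mid [ 0.501  -0.037   0.2056]
e angle y->x 0.1107881368416774 f angle 0.041701696323036594
```

```bash
cat >> h.py <<'E'
GM=np.array([.5002,-.0361,.2078])
E
python3 - <<'E'
from h import *
c=load('w5.png');R=c['rot']; a=np.radians(12.2); y=R@np.array([np.sin(a),np.cos(a),0]); y-=AX*(y@AX); y/=np.linalg.norm(y); z=-AX
RG=np.c_[np.cross(y,z),y,z]; np.save('RG2.npy',RG)
s=arm.state(); print(s['ee_pos'],s['qpos'])
rows(s['ee_pos'],s['tool_rot'],[(GM+.03*AX,RG,2),(GM-.010*AX,RG,3)])
E
```

```text
[ 0.47976855 -0.03736743  0.2527382 ] [ 0.53200128 -0.27142587 -0.83771702  0.42217641 -0.70694255 -0.43766712]
[[[-0.03, -0.01, 0.16, 0.0, -0.0, -0.07],[-0.03, -0.02, 0.16, 0.01, -0.01, -0.07],[0.0, 0.0, 0.22, -0.0, 0.0, 0.0],[0.0, 0.0, 0.22, -0.0, 0.0, 0.0],[0.0, 0.01, 0.23, -0.0, 0.0, 0.0]]]
end [ 0.5043 -0.0367  0.1984] [0.03 0.02 0.23 0.01 0.01 0.07]
```

Run:
```python
from h import *
np.set_printoptions(precision=4,suppress=True)
c=load('w4.png');R=c['rot'];e=c['ee']
f=lambda p: 2.4*(proj(c,p)[0]-[150,160])
for yy in (-.024,.024,-.035,.035):
  for xx in (-.0095,.0095):
    print(yy,xx,[f(e+R@np.array([xx,yy,z])).round(0).tolist() for z in (0.,.01,-.02)])
print(((c['ee']-GM)@AX))
for G in (GM,np.array([.5015,-.0358,.2124])):
  base=G-.024*AX; u=np.cross(AX,[0,0,1.]);u/=np.linalg.norm(u);v=np.cross(AX,u)
  P=[base+.042*(np.cos(t)*u+np.sin(t)*v) for t in np.radians(range(0,360,30))]
  print('skirt',[f(p).round(0).tolist() for p in P])
  print('top c',f(G+.02*AX))
```

```text
-0.024 -0.0095 [[198.0, 309.0], [204.0, 287.0], [186.0, 363.0]]
-0.024 0.0095 [[195.0, 229.0], [200.0, 210.0], [181.0, 275.0]]
0.024 -0.0095 [[421.0, 310.0], [415.0, 287.0], [434.0, 363.0]]
0.024 0.0095 [[425.0, 229.0], [419.0, 210.0], [440.0, 275.0]]
-0.035 -0.0095 [[148.0, 309.0], [155.0, 286.0], [130.0, 362.0]]
-0.035 0.0095 [[142.0, 229.0], [150.0, 210.0], [123.0, 275.0]]
0.035 -0.0095 [[471.0, 309.0], [463.0, 287.0], [491.0, 362.0]]
0.035 0.0095 [[478.0, 229.0], [469.0, 210.0], [499.0, 275.0]]
-0.011168131452998241
skirt [[222.0, 400.0], [309.0, 418.0], [395.0, 397.0], [461.0, 340.0], [489.0, 259.0], [469.0, 174.0], [401.0, 108.0], [303.0, 85.0], [206.0, 112.0], [140.0, 180.0], [122.0, 266.0], [153.0, 346.0]]
top c [309.0656 374.1786]
skirt [[208.0, 405.0], [297.0, 424.0], [384.0, 402.0], [452.0, 344.0], [480.0, 262.0], [459.0, 175.0], [389.0, 108.0], [289.0, 84.0], [190.0, 112.0], [123.0, 181.0], [106.0, 269.0], [138.0, 350.0]]
top c [292.6746 380.8148]
```

>>> carry_out(targets=[[[-0.03,-0.01,0.16,0,0,-0.07],[-0.03,-0.02,0.16,0.01,-0.01,-0.07],[0,0,0.2,0,0,0],[0,0,0.15,0,0,0],[0,0,0,0,0,0]]])

```text
clock: 9.07
ee_pos: [0.4964, -0.0367, 0.2109]
tool_rot: [[0.511, -0.753, 0.414], [-0.815, -0.578, -0.046], [0.274, -0.314, -0.909]]
contact_force: [0.7, 0.7, 0.2]
finger_gap: 0.996
```

```bash
python3 st.py
python3 - <<'E'
from h import *
s=arm.state();snap('wrist','w6.png')
cv2.imwrite('pics/w6c.png',cv2.resize(cv2.imread('pics/w6.png')[160:400,150:400],None,fx=2.4,fy=2.4,interpolation=cv2.INTER_CUBIC))
rows(s['ee_pos'],s['tool_rot'],[(GM-.010*AX,np.load('RG2.npy'),1)])
E
```

```text
9.07 [ 0.496 -0.037  0.211] q [ 0.474 -0.192 -0.893  0.454 -0.551 -0.217] Ftool [-0.132 -0.966  0.073] Ttool [-1.023 -0.953  0.068] 0.9963373423516554 tau6 -0.03286799881607294 [ -0.023 -10.907  26.878   5.768   1.095  -0.033]
[[[0.01, -0.04, 0.24, 0.0, 0.0, 0.01]]]
end [ 0.5045 -0.0364  0.1987] [0.01 0.04 0.24 0.   0.   0.01]
```

View pics/w6c.png

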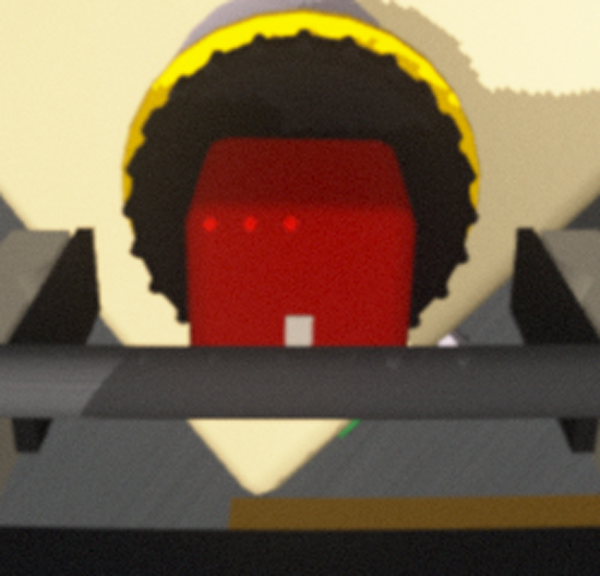

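>>> carry_out(targets=[[[0.01,-0.03,0.2,0,0,0],[0,0,0,0,0,0]]])

```text
clock: 9.38
ee_pos: [0.5035, -0.0365, 0.2017]
tool_rot: [[0.511, -0.753, 0.415], [-0.815, -0.578, -0.045], [0.274, -0.315, -0.909]]
contact_force: [-0.1, -0.3, 0.2]
finger_gap: 0.999
```

>>> carry_out(targets=[[[0,0,0,0,0,0],[0,0,0,0,0,0],[0,0,0,0,0,0],[0,0,0,0,0,0]]], hand=0, grip_force=25)

```text
clock: 9.88
ee_pos: [0.5037, -0.0361, 0.2035]
tool_rot: [[0.51, -0.752, 0.417], [-0.815, -0.578, -0.044], [0.275, -0.318, -0.908]]
contact_force: [-0.4, 0.5, 0.5]
finger_gap: 0.607
```

```bash
python3 st.py
```

```text
9.88 [ 0.504 -0.036  0.204] q [ 0.459 -0.17  -0.903  0.475 -0.514 -0.23 ] Ftool [-0.496 -0.104 -0.632] Ttool [-1.03  -0.948  0.051] 0.6069745651908006 tau6 0.01521053141914308 [ -0.006 -12.733  26.651   5.473   0.838   0.015]
```

>>> carry_out(targets=[[[0,0,0.03,0,0,0],[0,0,0.01,0,0,0],[0,0,0,0,0,0]]])

```text
clock: 10.25
ee_pos: [0.5031, -0.0377, 0.2015]
tool_rot: [[0.509, -0.754, 0.416], [-0.816, -0.576, -0.046], [0.275, -0.316, -0.908]]
contact_force: [-3.8, 3.8, 0.4]
finger_gap: 0.503
```

```bash
python3 st.py
```

```text
10.25 [ 0.503 -0.038  0.202] q [ 0.456 -0.168 -0.907  0.479 -0.509 -0.234] Ftool [-4.922  0.488 -2.148] Ttool [-1.161 -2.725  0.047] 0.5027061745252587 tau6 0.052436403930187225 [ -1.61  -12.261  27.351   6.118   0.586   0.052]
```

Gripped cleanly. Now turn in small steps.

>>> carry_out(targets=[[[0,0,0,0,0,0.04],[0,0,0,0,0,0]]])

```text
clock: 10.5
ee_pos: [0.5028, -0.0378, 0.2014]
tool_rot: [[0.462, -0.783, 0.416], [-0.849, -0.526, -0.047], [0.256, -0.332, -0.908]]
contact_force: [0.6, -1.2, -0.3]
finger_gap: 0.503
```

```bash
python3 st.py
```

```text
10.5 [ 0.503 -0.038  0.201] q [ 0.456 -0.168 -0.908  0.481 -0.51  -0.296] Ftool [1.2   0.236 0.586] Ttool [-1.018 -0.457 -0.877] 0.5033130516789784 tau6 -1.3378850743174553 [ -0.418 -12.917  26.59    4.51    0.889  -1.338]
```

>>> carry_out(targets=[[[0,0,0,0,0,0.04],[0,0,0,0,0,0]]])

```text
clock: 10.75
ee_pos: [0.5028, -0.038, 0.2015]
tool_rot: [[0.416, -0.809, 0.416], [-0.878, -0.477, -0.048], [0.237, -0.345, -0.908]]
contact_force: [-0.1, -0.7, 2.0]
finger_gap: 0.514
```

```bash
python3 st.py
```

```text
10.75 [ 0.503 -0.038  0.201] q [ 0.456 -0.168 -0.909  0.482 -0.51  -0.355] Ftool [ 1.016 -0.313 -1.845] Ttool [-1.404 -0.26  -1.161] 0.5136784035229146 tau6 -1.6351979970932007 [ -0.282 -12.476  26.722   4.27    1.193  -1.635]
```

```bash
python3 - <<'E'
from h import *
snap('scene','s7.png');snap('top','t7.png');snap('wrist','w7.png')
a=cv2.resize(cv2.imread('pics/s7.png')[140:235,230:340],None,fx=5.4,fy=5.4,interpolation=cv2.INTER_CUBIC)
cv2.imwrite('pics/s7c.png',a)
cv2.imwrite('pics/w7c.png',cv2.resize(cv2.imread('pics/w7.png')[160:400,150:400],None,fx=2.4,fy=2.4,interpolation=cv2.INTER_CUBIC))
cv2.imwrite('pics/t7c.png',cv2.resize(cv2.imread('pics/t7.png')[160:270,225:345],None,fx=5,fy=5,interpolation=cv2.INTER_CUBIC))
E
python3 st.py
```

```text
10.9 [ 0.503 -0.038  0.201] q [ 0.456 -0.168 -0.909  0.482 -0.51  -0.355] Ftool [ 1.22   1.099 -1.437] Ttool [-1.386 -0.066 -1.131] 0.5085704155114701 tau6 -1.174943894147873 [ -0.131 -12.364  26.74    4.203   1.297  -1.175]
```

View pics/s7c.png

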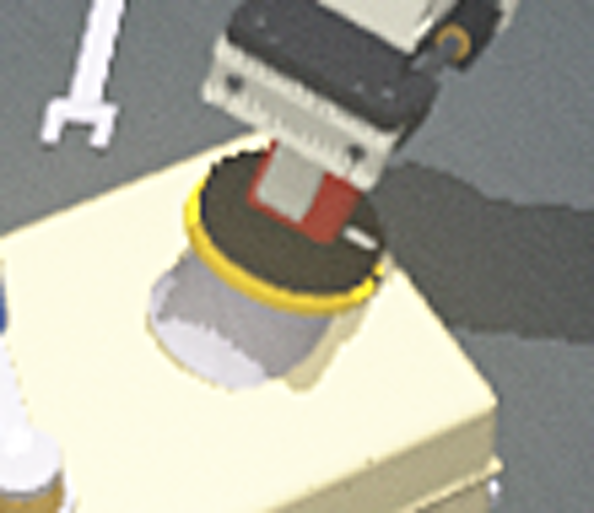

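View pics/w7c.png

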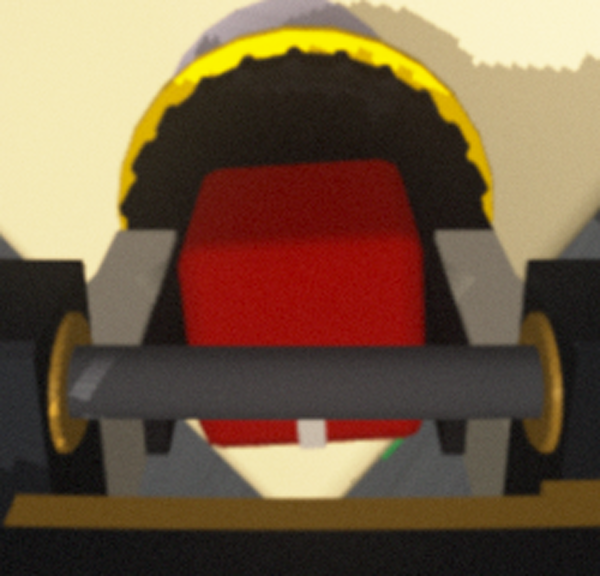

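View pics/t7c.png

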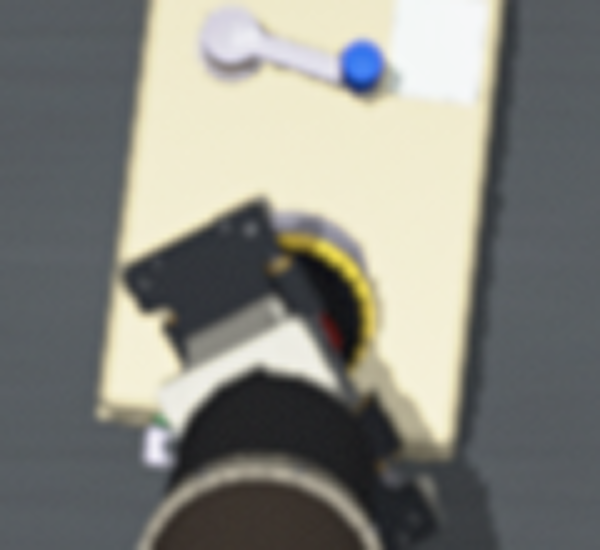

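>>> carry_out(targets=[[[0,0,0,0,0,-0.06],[0,0,0,0,0,-0.06]]])

```text
clock: 11.15
ee_pos: [0.5032, -0.0377, 0.2016]
tool_rot: [[0.562, -0.715, 0.417], [-0.772, -0.634, -0.047], [0.298, -0.295, -0.908]]
contact_force: [0.6, -0.7, 0.6]
finger_gap: 0.507
```

```bash
python3 st.py
```

```text
11.15 [ 0.503 -0.038  0.202] q [ 0.455 -0.168 -0.908  0.48  -0.509 -0.162] Ftool [ 1.061 -0.146 -0.293] Ttool [-1.036 -0.626  0.139] 0.5071565204311402 tau6 -1.1685378849506378 [  0.545 -12.58   26.282   5.391   0.929  -1.169]
```

>>> carry_out(targets=[[[0,0,0,0,0,-0.06],[0,0,0,0,0,-0.06]]])

```text
clock: 11.4
ee_pos: [0.5034, -0.0375, 0.2017]
tool_rot: [[0.688, -0.594, 0.417], [-0.636, -0.77, -0.045], [0.348, -0.234, -0.908]]
contact_force: [-0.3, -0.1, 1.0]
finger_gap: 0.507
```

```bash
python3 st.py;python3 - <<'E'
from h import *
snap('wrist','w8.png')
cv2.imwrite('pics/w8c.png',cv2.resize(cv2.imread('pics/w8.png')[160:400,150:400],None,fx=2.4,fy=2.4,interpolation=cv2.INTER_CUBIC))
E
```

```text
11.4 [ 0.503 -0.038  0.202] q [ 0.455 -0.168 -0.907  0.478 -0.508  0.033] Ftool [ 0.251  0.007 -1.03 ] Ttool [-0.799 -1.093  0.058] 0.507186693521669 tau6 -1.1726665869355202 [  0.185 -12.389  26.289   5.424   0.929  -1.173]
```

View pics/w8c.png

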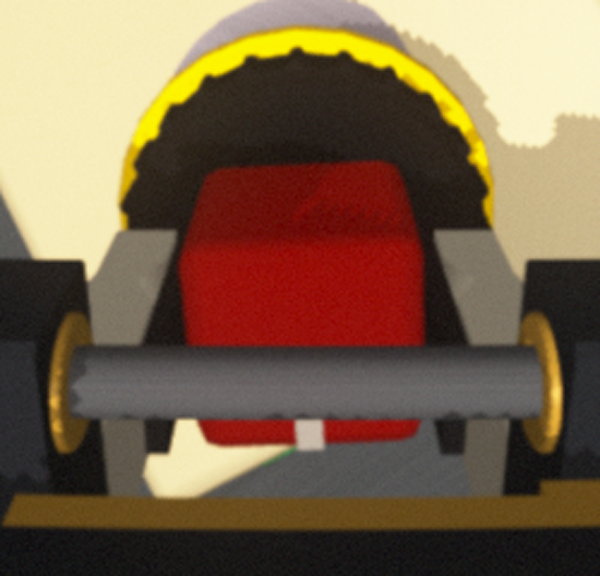

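>>> carry_out(targets=[[[0,0,0,0,0,0.06],[0,0,0,0,0,0.06]]])

```text
clock: 11.7
ee_pos: [0.5032, -0.0378, 0.2016]
tool_rot: [[0.562, -0.715, 0.417], [-0.772, -0.633, -0.045], [0.296, -0.296, -0.908]]
contact_force: [-0.8, -1.2, 2.4]
finger_gap: 0.509
```

```bash
python3 st.py
```

```text
11.7 [ 0.503 -0.038  0.202] q [ 0.455 -0.168 -0.907  0.477 -0.508 -0.159] Ftool [ 1.153  0.584 -2.415] Ttool [-1.417 -0.857 -0.084] 0.5091534439505654 tau6 1.2784190475940704 [  0.478 -11.946  26.599   5.256   1.328   1.278]
```

>>> carry_out(targets=[[[0,0,0,0,0,0.02]]])

```text
clock: 11.82
ee_pos: [0.5032, -0.0378, 0.2016]
tool_rot: [[0.537, -0.734, 0.417], [-0.794, -0.607, -0.045], [0.286, -0.307, -0.908]]
contact_force: [-0.9, -0.9, 1.8]
finger_gap: 0.503
```

```bash
python3 st.py
```

```text
11.82 [ 0.503 -0.038  0.202] q [ 0.454 -0.168 -0.907  0.476 -0.508 -0.193] Ftool [ 0.757  0.609 -1.987] Ttool [-1.261 -0.842 -0.095] 0.5026208717482827 tau6 -0.13828856404870749 [  0.291 -12.138  26.533   5.264   1.16   -0.138]
```

>>> carry_out(targets=[[[0,0,0,0,0,0.02]]])

```text
clock: 11.95
ee_pos: [0.5031, -0.0379, 0.2016]
tool_rot: [[0.513, -0.751, 0.417], [-0.813, -0.58, -0.045], [0.275, -0.316, -0.908]]
contact_force: [-1.8, 0.1, 1.3]
finger_gap: 0.507
```

```bash
python3 st.py
```

```text
11.95 [ 0.503 -0.038  0.202] q [ 0.454 -0.168 -0.907  0.476 -0.508 -0.225] Ftool [-0.618  0.91  -1.924] Ttool [-1.389 -0.81  -0.073] 0.5067417433036777 tau6 0.307549349963665 [  0.312 -12.111  26.607   5.285   1.212   0.308]
```

>>> carry_out(targets=[[[0,0,0,0,0,0.02]]])

```text
clock: 12.08
ee_pos: [0.5031, -0.0379, 0.2015]
tool_rot: [[0.488, -0.767, 0.417], [-0.832, -0.553, -0.045], [0.265, -0.325, -0.908]]
contact_force: [-1.1, 0.3, 1.5]
finger_gap: 0.507
```

```bash
python3 st.py
```

```text
12.07 [ 0.503 -0.038  0.202] q [ 0.454 -0.168 -0.907  0.476 -0.508 -0.258] Ftool [-0.396  0.193 -1.849] Ttool [-1.475 -0.74  -0.07 ] 0.5073919180618826 tau6 0.3409318719059229 [  0.351 -12.025  26.624   5.285   1.256   0.341]
```

>>> carry_out(targets=[[[0,0,0,0,0,0.02]]])

```text
clock: 12.2
ee_pos: [0.503, -0.0379, 0.2015]
tool_rot: [[0.462, -0.783, 0.416], [-0.85, -0.525, -0.045], [0.254, -0.333, -0.908]]
contact_force: [-1.8, -0.4, 2.4]
finger_gap: 0.508
```

```bash
python3 st.py
```

```text
12.2 [ 0.503 -0.038  0.202] q [ 0.454 -0.168 -0.907  0.476 -0.508 -0.291] Ftool [ 0.106  0.808 -2.871] Ttool [-1.504 -0.665 -0.047] 0.5080453698779485 tau6 0.3566598426550627 [  0.385 -11.962  26.644   5.291   1.287   0.357]
```

>>> carry_out(targets=[[[0,0,0,0,0,0.02]]])

```text
clock: 12.32
ee_pos: [0.503, -0.038, 0.2015]
tool_rot: [[0.436, -0.798, 0.416], [-0.867, -0.497, -0.045], [0.243, -0.341, -0.908]]
contact_force: [-3.1, -1.6, 2.5]
finger_gap: 0.509
```

```bash
python3 st.py
```

```text
12.32 [ 0.503 -0.038  0.201] q [ 0.454 -0.168 -0.907  0.476 -0.509 -0.324] Ftool [ 0.637  2.35  -3.51 ] Ttool [-1.728 -0.659 -0.758] 0.5085647174324608 tau6 -0.30555082485079765 [ -0.043 -11.867  27.061   4.795   1.539  -0.306]
```

>>> carry_out(targets=[[[0,0,0,0,0,0.02]]])

```text
clock: 12.45
ee_pos: [0.5029, -0.0381, 0.2014]
tool_rot: [[0.41, -0.812, 0.416], [-0.882, -0.469, -0.046], [0.232, -0.348, -0.908]]
contact_force: [-1.3, -1.3, 3.1]
finger_gap: 0.512
```

```bash
python3 st.py
```

```text
12.45 [ 0.503 -0.038  0.201] q [ 0.454 -0.168 -0.907  0.477 -0.509 -0.357] Ftool [ 1.32   0.62  -3.324] Ttool [-1.604 -0.265 -1.398] 0.5117514912928002 tau6 -1.0819974169135094 [ -0.524 -11.823  27.33    4.075   1.604  -1.082]
```

>>> carry_out(targets=[[[0,0,0,0,0,0.02]]])

```text
clock: 12.58
ee_pos: [0.5029, -0.0382, 0.2015]
tool_rot: [[0.384, -0.824, 0.416], [-0.896, -0.441, -0.046], [0.222, -0.355, -0.908]]
contact_force: [-0.8, -2.2, 3.6]
finger_gap: 0.516
```

```bash
python3 st.py
```

```text
12.57 [ 0.503 -0.038  0.201] q [ 0.455 -0.168 -0.907  0.478 -0.509 -0.389] Ftool [ 2.427  0.366 -3.471] Ttool [-1.924 -0.319 -1.519] 0.5159155015982375 tau6 -1.1561988294124603 [ -0.042 -11.893  26.904   3.807   1.699  -1.156]
```

>>> carry_out(targets=[[[0,0,0,0,0,0.02]]])

```text
clock: 12.7
ee_pos: [0.5029, -0.0382, 0.2015]
tool_rot: [[0.357, -0.836, 0.416], [-0.91, -0.412, -0.047], [0.21, -0.362, -0.908]]
contact_force: [-1.6, -2.4, 2.8]
finger_gap: 0.522
```

```bash
python3 st.py
```

```text
12.7 [ 0.503 -0.038  0.202] q [ 0.455 -0.168 -0.907  0.478 -0.51  -0.422] Ftool [ 2.189  1.332 -3.078] Ttool [-1.809  0.159 -1.666] 0.5221458574250842 tau6 -1.180354692041874 [ -0.157 -11.688  26.867   3.841   1.647  -1.18 ]
```

```bash
python3 - <<'E'
from h import *
snap('wrist','w9.png')
u=np.array([1,0,0.])-AX*AX[0];u/=np.linalg.norm(u);v=np.cross(AX,u)
for n,rng in [('w2',(240,298)),('w3',(245,322)),('w4',(245,322)),('w5',(258,312)),('w6',(235,315)),('w7',(240,318)),('w8',(240,318)),('w9',(240,318))]:
    im=cv2.imread(f'pics/{n}.png');h,S,V=cv2.split(cv2.cvtColor(im,cv2.COLOR_BGR2HSV))
    m=(((h<8)|(h>172))&(S>120)&(V>50))
    c=load(n+'.png');R=c['rot'];az=np.degrees(np.arctan2(R[:,0]@v,R[:,0]@u))
    # lowest red row per column, upper shade edge
    pts=[]
    for x in range(*rng):
        r=np.where(m[:,x])[0]
        if len(r): pts.append((x,r.max()))
    pts=np.array(pts,float)
    C=[]
    for p in pts:
        o,d=ray(c,*p);C.append(o+d*((GM+.02*AX-o)@AX)/(d@AX))
    C=(np.array(C)-c['ee'])@R
    k=np.polyfit(C[:,1],C[:,0],1); res=C[:,0]-np.polyval(k,C[:,1]); ok=abs(res)<.001; k=np.polyfit(C[ok,1],C[ok,0],1)
    lag=np.degrees(np.arctan(k[0])); print(n,'toolaz',az.round(2),'lag',lag.round(2),'grip',(az+lag).round(2),ok.mean().round(2), 'edge x at y0',k[1].round(4))
E
python3 st.py
```

```text
12.75 [ 0.503 -0.038  0.201] q [ 0.455 -0.168 -0.907  0.478 -0.51  -0.423] Ftool [ 2.814  1.046 -3.119] Ttool [-1.83   0.011 -1.678] 0.5236739289182186 tau6 -1.3865699619054794 [ -0.18  -11.904  27.159   3.803   1.761  -1.387]Traceback (most recent call last):
  File "<stdin>", line 18, in <module>
    raise TypeError("expected non-empty vector for x")
TypeError: expected non-empty vector for x
```

View pics/w9.png

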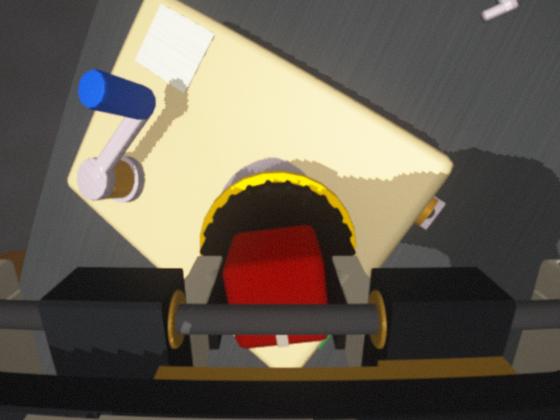

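```bash
cat > lag.py <<'E'
from h import *
import sys
u=np.array([1,0,0.])-AX*AX[0];u/=np.linalg.norm(u);v=np.cross(AX,u)
def lag(n,w=26,ccol=None):
    im=cv2.imread(f'pics/{n}.png').astype(int);b,g,r=im[...,0],im[...,1],im[...,2]
    m=(r>70)&(g<r*.35)&(b<r*.35); m[364:]=0;m[:150]=0
    c=load(n+'.png');R=c['rot'];az=np.degrees(np.arctan2(R[:,0]@v,R[:,0]@u))
    xs=np.where(m.sum(0)>20)[0]; cc=xs.mean()
    pts=[(x,np.where(m[:,x])[0].max()) for x in range(int(cc-w),int(cc+w))]
    C=[]
    for p in pts:
        o,d=ray(c,*p);C.append(o+d*((GM+.02*AX-o)@AX)/(d@AX))
    C=(np.array(C)-c['ee'])@R
    ok=np.ones(len(C),bool)
    for _ in range(4):
        k=np.polyfit(C[ok,1],C[ok,0],1); res=C[:,0]-np.polyval(k,C[:,1]); ok=abs(res-np.median(res))<max(.0006,1.5*np.median(abs(res)))
    l=np.degrees(np.arctan(k[0])); print(n,'toolaz',az.round(2),'lag',l.round(2),'grip',(az+l).round(2),ok.mean().round(2),'edge x',k[1].round(4))
if __name__=='__main__':
    for n in sys.argv[1:]: lag(n)
E
python3 lag.py w2 w3 w4 w5 w7 w8 w9
```

```text
w2 toolaz 51.51 lag 0.14 grip 51.65 0.77 edge x -0.0179
w3 toolaz -65.14 lag 4.91 grip -60.23 0.75 edge x -0.0247
w4 toolaz -68.37 lag 7.96 grip -60.4 0.75 edge x -0.0248
w5 toolaz -68.9 lag 11.35 grip -57.55 0.73 edge x -0.0238
w7 toolaz -62.81 lag 3.85 grip -58.96 0.75 edge x -0.0216
w8 toolaz -40.88 lag 1.51 grip -39.37 0.75 edge x -0.0216
w9 toolaz -66.94 lag 7.32 grip -59.62 0.75 edge x -0.022
```

>>> carry_out(targets=[[[0,0,0,0,0,-0.1],[0,0,0,0,0,-0.11],[0,0,0,0,0,-0.11],[0,0,0,0,0,-0.11],[0,0,0,0,0,-0.11],[0,0,0,0,0,-0.11]]], grip_force=35)

```text
clock: 13.5
ee_pos: [0.5041, -0.0367, 0.202]
tool_rot: [[0.9, -0.121, 0.418], [-0.115, -0.993, -0.04], [0.42, -0.012, -0.907]]
contact_force: [-3.5, 1.1, 2.7]
finger_gap: 0.517
```

```bash
python3 st.py
```

```text
13.5 [ 0.504 -0.037  0.202] q [ 0.454 -0.168 -0.904  0.471 -0.505  0.616] Ftool [-2.16  -0.748 -3.914] Ttool [ 0.207 -2.265  0.118] 0.5169063811647769 tau6 -2.2253796458244324 [ -0.536 -11.817  26.6     5.601   1.188  -2.225]
```

>>> carry_out(targets=[[[0,0,0,0,0,-0.11],[0,0,0,0,0,-0.11],[0,0,0,0,0,-0.11],[0,0,0,0,0,-0.11],[0,0,0,0,0,-0.11],[0,0,0,0,0,-0.11]]])

```text
clock: 14.25
ee_pos: [0.5036, -0.0347, 0.2015]
tool_rot: [[0.55, 0.722, 0.419], [0.804, -0.594, -0.033], [0.225, 0.355, -0.907]]
contact_force: [-9.1, 4.3, 5.5]
finger_gap: 0.517
```

```bash
python3 st.py
```

```text
14.25 [ 0.504 -0.035  0.202] q [ 0.455 -0.169 -0.903  0.461 -0.502  1.674] Ftool [-0.278 -7.16  -8.965] Ttool [ 3.429 -1.107  0.077] 0.5165352248487064 tau6 -2.234118953347206 [ -1.489 -10.414  27.253   5.976   1.539  -2.234]
```

>>> carry_out(targets=[[[0,-0.005,-0.005,0,0,-0.11],[0,0,0,0,0,-0.11],[0,0,0,0,0,-0.11],[0,0,0,0,0,-0.11]]])

```text
clock: 14.75
ee_pos: [0.502, -0.034, 0.2007]
tool_rot: [[-0.046, 0.907, 0.418], [0.998, 0.064, -0.029], [-0.053, 0.416, -0.908]]
contact_force: [-8.5, 2.2, 5.8]
finger_gap: 0.516
```

```bash
python3 st.py
```

```text
14.75 [ 0.502 -0.034  0.201] q [ 0.457 -0.171 -0.904  0.454 -0.502  2.379] Ftool [ 2.238 -5.176 -8.884] Ttool [3.402 0.841 0.181] 0.5157098422851177 tau6 -2.230139449238777 [-0.8   -9.7   27.32   5.927  1.937 -2.23 ]
```

>>> carry_out(targets=[[[0,0,0,0,0,-0.11],[0,0,0,0,0,-0.11],[0,0,0,0,0,-0.08]]])

```text
clock: 15.12
ee_pos: [0.5007, -0.0343, 0.2002]
tool_rot: [[-0.458, 0.785, 0.417], [0.857, 0.514, -0.028], [-0.236, 0.344, -0.909]]
contact_force: [-5.5, 0.2, 5.1]
finger_gap: 0.516
```

```bash
python3 st.py; python3 -c "
from h import *
snap('wrist','w10.png')"; python3 lag.py w10
```

```text
15.12 [ 0.501 -0.034  0.2  ] q [ 0.457 -0.172 -0.904  0.449 -0.503  2.86 ] Ftool [ 1.527 -2.465 -6.895] Ttool [2.166 1.044 0.117] 0.5161080456933311 tau6 -1.3006354495882988 [  0.497 -10.681  26.9     5.536   1.865  -1.301]
w10 toolaz 119.66 lag 6.46 grip 126.12 0.73 edge x -0.0236
```

View pics/w10.png

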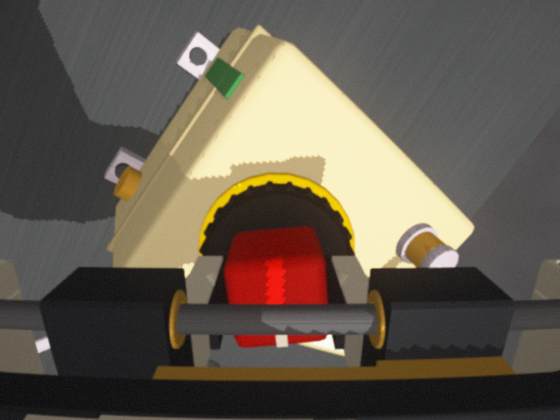

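>>> carry_out(targets=[[[0,0,0,0,0,0],[0,0,0,0,0,0],[0,0,0,0,0,0],[0,0,0,0,0,0.06],[0,0,0,0,0,0.11],[0,0,0,0,0,0.11],[0,0,0,0,0,0.11],[0,0,0,0,0,0.11]]], hand=1)

```text
clock: 16.18
ee_pos: [0.5018, -0.0331, 0.2001]
tool_rot: [[0.261, 0.87, 0.418], [0.961, -0.276, -0.025], [0.093, 0.408, -0.908]]
contact_force: [0.5, -0.2, -0.5]
finger_gap: 1.001
```

```bash
python3 st.py; python3 -c "
from h import *
s=arm.state(); e=s['ee_pos']-GM; print((e-AX*(e@AX))@s['tool_rot'], e@AX)"
```

```text
16.18 [ 0.502 -0.033  0.2  ] q [ 0.457 -0.171 -0.903  0.447 -0.5    2.042] Ftool [-0.112  0.287  0.622] Ttool [ 1.212 -0.374 -0.008] 1.0005874084097706 tau6 2.343823090195656 [ -0.01  -12.582  26.547   5.39    0.937   2.344]
[ 2.77125147e-03 -2.63763984e-03  8.64122365e-05] -0.007492345189073074
```

>>> carry_out(targets=[[[0,0,0,0,0,0.11],[0,0,0,0,0,0.11],[0,0,0,0,0,0.11],[0,0,0,0,0,0.11],[0,0,0,0,0,0.11],[0,0,0,0,0,0.11],[0,0,0,0,0,0.11],[0,0,0,0,0,0.11]]])

```text
clock: 17.18
ee_pos: [0.5026, -0.0322, 0.1999]
tool_rot: [[0.897, -0.145, 0.418], [-0.148, -0.989, -0.023], [0.417, -0.041, -0.908]]
contact_force: [0.1, -0.0, 0.1]
finger_gap: 0.997
```

>>> carry_out(targets=[[[0,0,0,0,0,0.11],[0,0,0,0,0,0.11],[0,0,0,0,0,0.11],[0,0,0,0,0,0.11],[0,0,0,0,0,0]]])

```text
clock: 17.8
ee_pos: [0.5031, -0.0317, 0.1998]
tool_rot: [[0.579, -0.7, 0.419], [-0.764, -0.645, -0.023], [0.286, -0.307, -0.908]]
contact_force: [0.5, 0.3, 0.8]
finger_gap: 1.0
```

```bash
python3 st.py
python3 - <<'E'
from h import *
s=arm.state(); e=s['ee_pos']-GM; print((e-AX*(e@AX))@s['tool_rot'], e@AX)
snap('wrist','w11.png')
a=np.radians(-53.88);u=np.array([1,0,0.])-AX*AX[0];u/=np.linalg.norm(u);v=np.cross(AX,u)
x=np.cos(a)*u+np.sin(a)*v;R=np.c_[x,np.cross(-AX,x),-AX];np.save('RG3.npy',R)
rows(s['ee_pos'],s['tool_rot'],[(GM-.008*AX,R,1)])
E
python3 lag.py w11
```

```text
17.8 [ 0.503 -0.032  0.2  ] q [ 0.457 -0.168 -0.901  0.446 -0.496 -0.118] Ftool [ 0.268 -0.788 -0.534] Ttool [-1.034 -0.918 -0.03 ] 1.000173097165583 tau6 -1.4112848415970802 [ -0.029 -12.811  26.528   5.465   0.912  -1.411]
[-0.00413051 -0.00254653  0.00012962] -0.00828529500108149
[[[0.07, 0.04, -0.01, -0.01, 0.01, 0.03]]]
end [ 0.5036 -0.0365  0.2008] [0.07 0.04 0.01 0.01 0.01 0.03]
w11 toolaz -51.1 lag -5.1 grip -56.2 0.79 edge x -0.0168
```

View pics/w11.png

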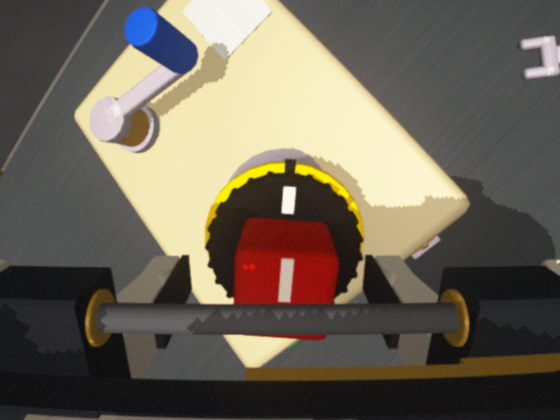

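>>> carry_out(targets=[[[0.06,0.03,0,0,0.01,0.045],[0.01,0.01,0,0,0,0]]])

```text
clock: 18.1
ee_pos: [0.504, -0.0364, 0.2003]
tool_rot: [[0.528, -0.734, 0.428], [-0.802, -0.597, -0.035], [0.281, -0.325, -0.903]]
contact_force: [0.5, 0.3, -0.2]
finger_gap: 0.999
```

>>> carry_out(targets=[[[0,0,0.01,0,0,0],[0,0,0,0,0,0],[0,0,0.01,0,0,0],[0,0,0,0,0,0],[0,0,0,0,0,0],[0,0,0,0,0,0]]], hand=0, grip_force=35)

```text
clock: 18.85
ee_pos: [0.5039, -0.0371, 0.1988]
tool_rot: [[0.532, -0.732, 0.426], [-0.798, -0.601, -0.036], [0.282, -0.321, -0.904]]
contact_force: [-2.0, 1.2, 1.9]
finger_gap: 0.501
```

```bash
python3 st.py; python3 -c "
from h import *
snap('wrist','w12.png')"; python3 lag.py w12
```

```text
18.85 [ 0.504 -0.037  0.199] q [ 0.447 -0.168 -0.921  0.488 -0.48  -0.207] Ftool [-1.471  0.177 -2.634] Ttool [-0.864 -1.405  0.041] 0.5014666382055443 tau6 0.04448845284059644 [ -0.465 -11.429  25.734   5.212   0.657   0.044]
w12 toolaz -54.36 lag -0.65 grip -55.01 1.0 edge x -0.0207
```

>>> carry_out(targets=[[[0,0,0,0,0,-0.1],[0,0,0,0,0,-0.1],[0,0,0,0,0,-0.1],[0,0,0,0,0,-0.1]]])

```text
clock: 19.4
ee_pos: [0.504, -0.0365, 0.1989]
tool_rot: [[0.865, -0.263, 0.427], [-0.275, -0.961, -0.034], [0.419, -0.088, -0.904]]
contact_force: [-1.8, 2.0, 1.5]
finger_gap: 0.501
```

```bash
python3 st.py
```

```text
19.4 [ 0.504 -0.036  0.199] q [ 0.448 -0.169 -0.921  0.487 -0.479  0.44 ] Ftool [-1.448 -1.626 -2.199] Ttool [-0.071 -2.101  0.11 ] 0.5008565047775604 tau6 -2.0390747487545013 [ -0.471 -12.039  26.489   5.532   0.984  -2.039]
```

>>> carry_out(targets=[[[0,0,0,0,0,-0.08],[0,0,0,0,0,-0.06]]])

```text
clock: 19.65
ee_pos: [0.5037, -0.0365, 0.1987]
tool_rot: [[0.903, -0.062, 0.426], [-0.052, -0.998, -0.034], [0.427, 0.009, -0.904]]
contact_force: [-3.0, -0.3, 6.1]
finger_gap: 0.503
```

```bash
python3 st.py
```

```text
19.65 [ 0.504 -0.037  0.199] q [ 0.448 -0.169 -0.921  0.486 -0.479  0.668] Ftool [-0.111  0.533 -6.743] Ttool [-0.418 -1.61   1.461] 0.5029364672297596 tau6 0.374679509550333 [ 1.452 -9.91  26.065  6.551  1.574  0.375]
```

>>> carry_out(targets=[[[0,0,0,0,0,-0.04]]])

```text
clock: 19.77
ee_pos: [0.5039, -0.0366, 0.199]
tool_rot: [[0.904, -0.006, 0.427], [0.01, -0.999, -0.034], [0.426, 0.035, -0.904]]
contact_force: [3.4, -2.5, -0.7]
finger_gap: 0.508
```

```bash
python3 st.py
```

```text
19.77 [ 0.504 -0.037  0.199] q [ 0.447 -0.169 -0.92   0.485 -0.479  0.731] Ftool [2.737 2.473 2.215] Ttool [-1.123 -0.654  1.952] 0.5084532577631136 tau6 1.2676391378045082 [  3.208 -12.947  25.165   6.407   1.28    1.268]
```

>>> carry_out(targets=[[[0,0,0,0,0,-0.04]]])

```text
clock: 19.9
ee_pos: [0.5041, -0.0368, 0.1992]
tool_rot: [[0.903, 0.049, 0.427], [0.07, -0.997, -0.033], [0.424, 0.06, -0.904]]
contact_force: [4.3, -1.2, -2.0]
finger_gap: 0.515
```

```bash
python3 st.py
```

```text
19.9 [ 0.504 -0.037  0.199] q [ 0.446 -0.169 -0.919  0.484 -0.479  0.793] Ftool [2.951 1.312 3.652] Ttool [-0.536 -0.579  2.147] 0.5146214979304318 tau6 1.401660405099392 [  2.486 -13.736  26.165   7.195   1.064   1.402]
```

>>> carry_out(targets=[[[0,0,0,0,0,0.11],[0,0,0,0,0,0.115],[0,0,0,0,0,0.115],[0,0,0,0,0,0.115],[0,0,0,0,0,0.115],[0,0,0,0,0,0.115],[0,0,0,0,0,0.115],[0,0,0,0,0,0.115]]], grip_force=25)

```text
clock: 20.9
ee_pos: [0.5034, -0.0383, 0.1988]
tool_rot: [[0.13, -0.896, 0.425], [-0.986, -0.16, -0.037], [0.101, -0.414, -0.905]]
contact_force: [-4.8, 1.0, 3.4]
finger_gap: 0.524
```

```bash
python3 st.py
```

```text
20.9 [ 0.503 -0.038  0.199] q [ 0.445 -0.169 -0.92   0.485 -0.482 -0.686] Ftool [-1.293  2.747 -5.111] Ttool [-2.332 -0.966 -0.056] 0.5243949570742297 tau6 2.37580306828022 [ -0.637 -11.327  26.924   5.502   1.255   2.376]
```

>>> carry_out(targets=[[[0,0,0,0,0,0.115],[0,0,0,0,0,0.115],[0,0,0,0,0,0.115],[0,0,0,0,0,0.115],[0,0,0,0,0,0.115],[0,0,0,0,0,0.115],[0,0,0,0,0,0.115],[0,0,0,0,0,0.115]]])

```text
clock: 21.9
ee_pos: [0.5019, -0.0373, 0.198]
tool_rot: [[-0.883, -0.202, 0.424], [-0.239, 0.97, -0.035], [-0.404, -0.132, -0.905]]
contact_force: [-4.2, 2.7, 2.8]
finger_gap: 0.525
```

```bash
python3 st.py;python3 -c "
from h import *
snap('wrist','w13.png')"; python3 lag.py w13
```

```text
21.9 [ 0.502 -0.037  0.198] q [ 0.449 -0.17  -0.922  0.483 -0.482 -2.179] Ftool [ 1.94   3.123 -4.435] Ttool [-1.309  1.94  -0.095] 0.5247295257243018 tau6 2.365081161260605 [ -1.311 -11.361  26.689   5.368   0.907   2.365]
w13 toolaz -167.5 lag -5.2 grip -172.7 0.92 edge x -0.024
```

View pics/w13.png

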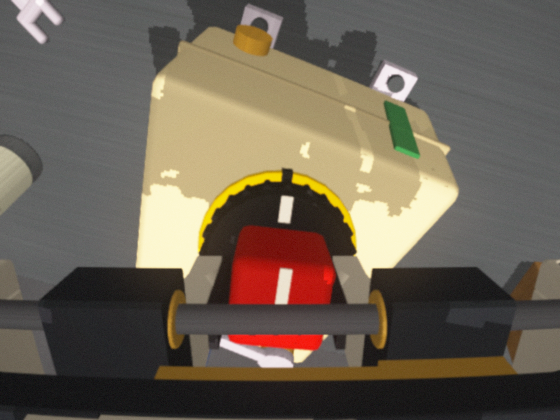

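>>> carry_out(targets=[[[0,0,0,0,0,0],[0,0,0,0,0,0],[0,0,0,0,0,-0.05],[0,0,0,0,0,-0.11],[0,0,0,0,0,-0.115],[0,0,0,0,0,-0.115],[0,0,0,0,0,-0.115],[0,0,0,0,0,-0.115]]], hand=1)

```text
clock: 22.95
ee_pos: [0.5026, -0.0371, 0.1984]
tool_rot: [[-0.309, -0.851, 0.424], [-0.945, 0.325, -0.035], [-0.108, -0.412, -0.905]]
contact_force: [1.6, 0.1, 0.1]
finger_gap: 0.997
```

>>> carry_out(targets=[[[0,0,0,0,0,-0.115],[0,0,0,0,0,-0.115],[0,0,0,0,0,-0.115],[0,0,0,0,0,-0.115],[0,0,0,0,0,-0.115],[0,0,0,0,0,-0.115],[0,0,0,0,0,-0.115],[0,0,0,0,0,-0.115]]])

```text
clock: 23.95
ee_pos: [0.5037, -0.0373, 0.1991]
tool_rot: [[0.827, -0.368, 0.426], [-0.391, -0.92, -0.035], [0.404, -0.137, -0.904]]
contact_force: [-0.2, -0.0, 0.2]
finger_gap: 1.004
```

```bash
python3 st.py
python3 - <<'E'
from h import *
s=arm.state(); e=s['ee_pos']-GM; print((e-AX*(e@AX))@s['tool_rot'], e@AX)
a=np.radians(7.3);u=np.array([1,0,0.])-AX*AX[0];u/=np.linalg.norm(u);v=np.cross(AX,u)
x=np.cos(a)*u+np.sin(a)*v;R=np.c_[x,np.cross(-AX,x),-AX];np.save('RG4.npy',R)
rows(s['ee_pos'],s['tool_rot'],[(GM-.006*AX,R,4)])
E
```

```text
23.95 [ 0.504 -0.037  0.199] q [ 0.447 -0.169 -0.92   0.485 -0.481  0.32 ] Ftool [-0.132  0.097 -0.247] Ttool [-0.465 -1.343 -0.03 ] 1.004115111197018 tau6 -2.484075576066971 [  0.009 -12.592  26.418   5.306   0.91   -2.484]
[-1.44736495e-04  8.46476269e-04 -1.30944494e-05] -0.009370735731491784
[[[0.0, -0.0, -0.01, -0.0, -0.0, -0.09],[0.0, -0.0, -0.02, -0.0, -0.0, -0.09],[0.0, -0.01, -0.01, -0.0, -0.0, -0.09],[0.01, -0.0, -0.02, -0.01, -0.0, -0.08]]]
end [ 0.5028 -0.0365  0.2027] [0.01 0.01 0.02 0.01 0.   0.09]
```

>>> carry_out(targets=[[[0,0,-0.01,0,0,-0.09],[0,0,-0.02,0,0,-0.09],[0,-0.01,-0.01,0,0,-0.09],[0.01,0,-0.02,0,0,-0.07],[0,0,0,0,0,0]]], hand=0.545, grip_force=40)

```text
clock: 24.58
ee_pos: [0.5033, -0.0366, 0.2031]
tool_rot: [[0.896, 0.124, 0.426], [0.153, -0.988, -0.035], [0.417, 0.097, -0.904]]
contact_force: [-0.4, 0.4, 0.5]
finger_gap: 0.56
```

```bash
python3 st.py;python3 -c "
from h import *
snap('wrist','w14.png')"; python3 lag.py w14
```

```text
24.57 [ 0.503 -0.037  0.203] q [ 0.452 -0.175 -0.912  0.477 -0.495  0.881] Ftool [-0.099 -0.38  -0.667] Ttool [ 0.249 -1.385 -0.078] 0.5600886197763834 tau6 0.898742750287056 [  0.027 -12.37   26.699   5.355   0.909   0.899]
w14 toolaz 7.48 lag -3.53 grip 3.96 0.75 edge x -0.0214
```

View pics/w14.png

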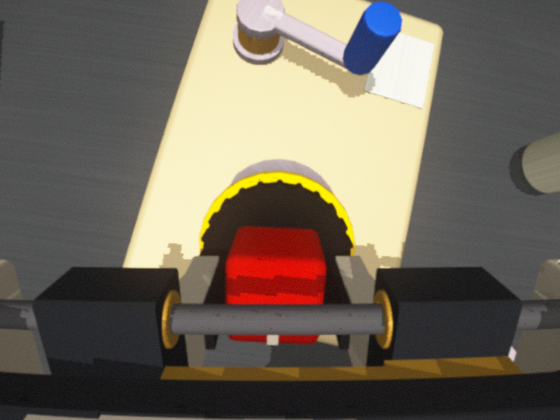

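>>> carry_out(targets=[[[0,0,0,0,0,0.08],[0,0,0,0,0,0.1],[0,0,0,0,0,0.1],[0,0,0,0,0,0.1],[0,0,0,0,0,0.1],[0,0,0,0,0,0.1]]])

```text
clock: 25.38
ee_pos: [0.5027, -0.0368, 0.2024]
tool_rot: [[0.619, -0.661, 0.425], [-0.718, -0.695, -0.036], [0.319, -0.283, -0.904]]
contact_force: [-1.3, -0.9, 2.1]
finger_gap: 0.547
```

```bash
python3 st.py
```

```text
25.38 [ 0.503 -0.037  0.202] q [ 0.452 -0.175 -0.914  0.477 -0.495 -0.075] Ftool [ 0.474  0.909 -2.443] Ttool [-1.218 -1.025 -0.088] 0.5465056285390721 tau6 2.0747720450162888 [  0.232 -11.819  26.745   5.292   1.195   2.075]
```

>>> carry_out(targets=[[[0,0,0,0,0,0.06],[0,0,0,0,0,0.06]]])

```text
clock: 25.62
ee_pos: [0.5026, -0.0371, 0.2023]
tool_rot: [[0.474, -0.771, 0.425], [-0.842, -0.538, -0.036], [0.257, -0.341, -0.904]]
contact_force: [-0.2, -0.3, 1.0]
finger_gap: 0.544
```

```bash
python3 st.py
```

```text
25.62 [ 0.503 -0.037  0.202] q [ 0.452 -0.175 -0.914  0.478 -0.495 -0.276] Ftool [ 0.412  0.041 -0.954] Ttool [-1.315 -0.893 -0.091] 0.5442634203667827 tau6 1.2188109755516052 [  0.019 -11.979  26.687   5.323   1.033   1.219]
```

>>> carry_out(targets=[[[0,0,0,0,0,0.06]]])

```text
clock: 25.75
ee_pos: [0.5025, -0.0372, 0.2022]
tool_rot: [[0.395, -0.815, 0.425], [-0.892, -0.451, -0.037], [0.222, -0.364, -0.905]]
contact_force: [-0.1, -1.1, 1.0]
finger_gap: 0.545
```

```bash
python3 st.py;python3 -c "
from h import *
snap('wrist','w15.png')"; python3 lag.py w15
```

```text
25.75 [ 0.502 -0.037  0.202] q [ 0.452 -0.175 -0.914  0.478 -0.495 -0.376] Ftool [ 1.221  0.198 -0.94 ] Ttool [-1.316 -0.794 -0.089] 0.5451291362313583 tau6 1.2249675393104553 [ -0.026 -11.977  26.717   5.342   1.02    1.225]
w15 toolaz -64.47 lag 9.76 grip -54.71 0.75 edge x -0.0214
```

View pics/w15.png

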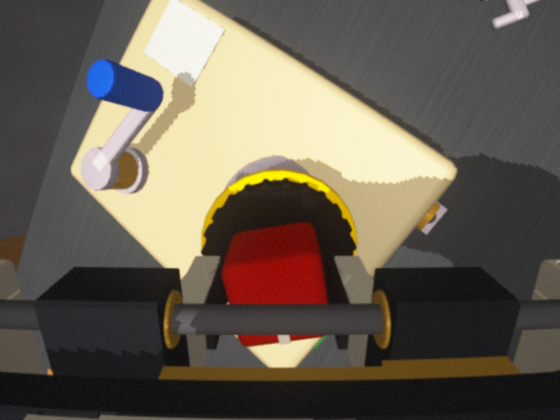

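>>> carry_out(targets=[[[0,0,0,0,0,0.04]]])

```text
clock: 25.92
ee_pos: [0.5024, -0.0374, 0.2022]
tool_rot: [[0.338, -0.84, 0.425], [-0.921, -0.389, -0.037], [0.196, -0.379, -0.905]]
contact_force: [0.4, -2.2, 0.1]
finger_gap: 0.545
```

```bash
python3 st.py
```

```text
25.93 [ 0.502 -0.037  0.202] q [ 0.452 -0.175 -0.914  0.478 -0.495 -0.445] Ftool [2.171 0.49  0.144] Ttool [-1.441 -0.11  -0.495] 0.5447948846688933 tau6 0.837409570813179 [  0.349 -12.13   27.009   5.061   1.311   0.837]
```

>>> carry_out(targets=[[[0,0,0,0,0,0.04]]])

```text
clock: 26.05
ee_pos: [0.5023, -0.0377, 0.2021]
tool_rot: [[0.284, -0.86, 0.424], [-0.943, -0.33, -0.038], [0.173, -0.39, -0.905]]
contact_force: [-1.2, -2.2, 1.8]
finger_gap: 0.55
```

```bash
python3 st.py
```

```text
26.05 [ 0.502 -0.038  0.202] q [ 0.452 -0.175 -0.914  0.479 -0.496 -0.509] Ftool [ 2.091  1.07  -2.061] Ttool [-1.43   0.282 -1.508] 0.5503225266833928 tau6 -0.7312994264066219 [ -0.402 -11.993  27.317   3.972   1.58   -0.731]
```

>>> carry_out(targets=[[[0,0,0,0,0,0.04]]])

```text
clock: 26.18
ee_pos: [0.5021, -0.038, 0.2021]
tool_rot: [[0.231, -0.876, 0.424], [-0.961, -0.273, -0.039], [0.15, -0.398, -0.905]]
contact_force: [-1.8, -1.5, 2.7]
finger_gap: 0.548
```

```bash
python3 st.py;python3 -c "
from h import *
snap('wrist','w16.png')"; python3 lag.py w16
```

```text
26.18 [ 0.502 -0.038  0.202] q [ 0.452 -0.175 -0.915  0.481 -0.497 -0.571] Ftool [ 1.418  0.917 -3.181] Ttool [-1.643  0.152 -2.656] 0.547784219376643 tau6 -1.9222359359264374 [ -2.012 -11.88   27.9     3.064   1.61   -1.922]
w16 toolaz -75.48 lag 15.06 grip -60.43 0.69 edge x -0.0223
```

>>> carry_out(targets=[[[0,0,0,0,0,0.03]]], grip_force=60)

```text
clock: 26.35
ee_pos: [0.5021, -0.0382, 0.2021]
tool_rot: [[0.192, -0.885, 0.424], [-0.972, -0.23, -0.041], [0.134, -0.404, -0.905]]
contact_force: [-0.2, -4.8, 1.4]
finger_gap: 0.551
```

```bash
python3 st.py
```

```text
26.35 [ 0.502 -0.038  0.202] q [ 0.452 -0.175 -0.916  0.484 -0.498 -0.618] Ftool [ 4.81   0.702 -1.198] Ttool [-1.52   0.915 -3.464] 0.5511962891319809 tau6 -2.6858143508434296 [ -1.35  -12.036  27.337   2.019   1.756  -2.686]
```

>>> carry_out(targets=[[[0,0,0,0,0,0.03]]])

```text
clock: 26.48
ee_pos: [0.5022, -0.0381, 0.2021]
tool_rot: [[0.149, -0.893, 0.424], [-0.982, -0.184, -0.041], [0.115, -0.41, -0.905]]
contact_force: [0.2, 0.4, -0.0]
finger_gap: 0.549
```

```bash
python3 st.py
```

```text
26.48 [ 0.502 -0.038  0.202] q [ 0.452 -0.175 -0.916  0.484 -0.498 -0.666] Ftool [-0.376 -0.276  0.087] Ttool [-1.362 -0.486  0.072] 0.5491246333871409 tau6 0.7597766071557999 [  0.06  -12.245  26.586   5.569   0.815   0.76 ]
```

```bash
python3 -c "
from h import *
snap('wrist','w17.png')"; python3 lag.py w17;python3 st.py
```

```text
w17 toolaz -80.73 lag 3.77 grip -76.96 0.73 edge x -0.0223
26.52 [ 0.502 -0.038  0.202] q [ 0.452 -0.175 -0.916  0.484 -0.498 -0.668] Ftool [0.478 0.74  0.72 ] Ttool [-1.426 -0.402  0.03 ] 0.5502073818878634 tau6 0.46323347836732864 [  0.051 -12.249  26.607   5.495   0.837   0.463]
```

View pics/w17.png

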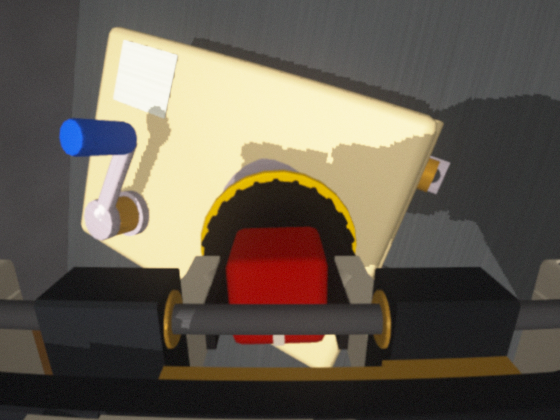

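>>> carry_out(targets=[[[0,0,0,0,0,0.08],[0,0,0,0,0,0.08],[0,0,0,0,0,0.06]]])

```text
clock: 26.9
ee_pos: [0.5017, -0.0385, 0.2016]
tool_rot: [[-0.172, -0.89, 0.423], [-0.985, 0.17, -0.041], [-0.035, -0.423, -0.905]]
contact_force: [-4.4, -2.1, 2.5]
finger_gap: 0.547
```

```bash
python3 st.py
```

```text
26.9 [ 0.502 -0.039  0.202] q [ 0.452 -0.175 -0.916  0.483 -0.498 -1.021] Ftool [ 2.716  2.489 -4.013] Ttool [-2.04   1.039 -1.308] 0.5470825613483538 tau6 -0.16791241709142923 [  0.075 -11.543  27.933   4.525   1.993  -0.168]
```

>>> carry_out(targets=[[[0,0,0,0,0,0.03]]])

```text
clock: 27.02
ee_pos: [0.5014, -0.0389, 0.2015]
tool_rot: [[-0.212, -0.881, 0.422], [-0.976, 0.215, -0.043], [-0.053, -0.421, -0.905]]
contact_force: [-2.7, -1.5, 3.6]
finger_gap: 0.547
```

```bash
python3 st.py
```

```text
27.02 [ 0.501 -0.039  0.202] q [ 0.452 -0.175 -0.917  0.484 -0.499 -1.067] Ftool [ 1.79   0.53  -4.276] Ttool [-1.682  0.857 -2.033] 0.5470110545825525 tau6 -1.6877556592226028 [ -0.831 -11.382  27.19    3.549   1.601  -1.688]
```

>>> carry_out(targets=[[[0,0,0,0,0,0.03]]])

```text
clock: 27.15
ee_pos: [0.5012, -0.0392, 0.2015]
tool_rot: [[-0.25, -0.871, 0.422], [-0.966, 0.256, -0.044], [-0.07, -0.418, -0.906]]
contact_force: [-1.3, -2.1, 2.2]
finger_gap: 0.551
```

```bash
python3 st.py
```

```text
27.15 [ 0.501 -0.039  0.201] q [ 0.452 -0.175 -0.917  0.486 -0.5   -1.112] Ftool [ 2.244 -0.316 -2.445] Ttool [-1.491  1.124 -2.82 ] 0.5511494132552383 tau6 -2.245439887046814 [ -1.176 -11.602  27.532   2.879   1.728  -2.245]
```

>>> carry_out(targets=[[[0,0,0,0,0,0.03]]])

```text
clock: 27.28
ee_pos: [0.5013, -0.0391, 0.2016]
tool_rot: [[-0.289, -0.859, 0.422], [-0.953, 0.299, -0.044], [-0.088, -0.415, -0.905]]
contact_force: [-0.8, -0.4, 0.7]
finger_gap: 0.548
```

```bash
python3 st.py
```

```text
27.27 [ 0.501 -0.039  0.202] q [ 0.452 -0.175 -0.917  0.487 -0.5   -1.157] Ftool [ 0.603  0.296 -0.94 ] Ttool [-1.378  0.132  0.04 ] 0.5483871074061974 tau6 0.9954248741269112 [ -0.005 -12.169  25.922   5.487   0.597   0.995]
```

Second click. Check its angle.

```bash
python3 -c "
from h import *
snap('wrist','w18.png')"; python3 lag.py w18
```

```text
w18 toolaz -108.72 lag 8.61 grip -100.1 0.73 edge x -0.0245
```

>>> carry_out(targets=[[[0,0,0,0,0,0.08],[0,0,0,0,0,0.08],[0,0,0,0,0,0.06]]])

```text
clock: 27.7
ee_pos: [0.5004, -0.0396, 0.2005]
tool_rot: [[-0.572, -0.704, 0.42], [-0.788, 0.614, -0.044], [-0.227, -0.356, -0.906]]
contact_force: [-6.8, -0.1, 2.5]
finger_gap: 0.546
```

```bash
python3 st.py
```

```text
27.7 [ 0.5   -0.04   0.201] q [ 0.452 -0.175 -0.918  0.484 -0.5   -1.513] Ftool [ 3.378  3.805 -5.094] Ttool [-2.671  1.668 -0.7  ] 0.5458177777067142 tau6 0.520231481641531 [ -0.401 -11.064  28.503   5.607   1.856   0.52 ]
```

>>> carry_out(targets=[[[0,0,0,0,0,0.03]]])

```text
clock: 27.82
ee_pos: [0.5, -0.0399, 0.2004]
tool_rot: [[-0.605, -0.677, 0.42], [-0.759, 0.65, -0.044], [-0.243, -0.345, -0.907]]
contact_force: [-6.9, 1.6, 5.4]
finger_gap: 0.548
```

```bash
python3 st.py
```

```text
27.82 [ 0.5  -0.04  0.2 ] q [ 0.452 -0.175 -0.919  0.484 -0.5   -1.559] Ftool [ 1.675  3.855 -7.866] Ttool [-2.505  1.116 -1.377] 0.5479747070819034 tau6 -1.029389128088951 [ -1.812 -10.069  26.939   4.424   1.246  -1.029]
```

>>> carry_out(targets=[[[0,0,0,0,0,0.03]]])

```text
clock: 27.95
ee_pos: [0.4997, -0.04, 0.2003]
tool_rot: [[-0.634, -0.65, 0.419], [-0.729, 0.683, -0.045], [-0.257, -0.334, -0.907]]
contact_force: [-6.1, 1.3, 4.1]
finger_gap: 0.55
```

```bash
python3 st.py
```

```text
27.95 [ 0.5  -0.04  0.2 ] q [ 0.452 -0.175 -0.919  0.485 -0.501 -1.604] Ftool [ 1.878  3.515 -6.3  ] Ttool [-2.692  1.366 -2.177] 0.5498992648785505 tau6 -1.6071252152323723 [ -2.675 -10.582  27.644   3.874   1.318  -1.607]
```

```bash
python3 -c "
from h import *
snap('wrist','w19.png')"; python3 lag.py w19
```

```text
w19 toolaz -134.43 lag 12.62 grip -121.81 0.75 edge x -0.0269
```

View pics/w19.png

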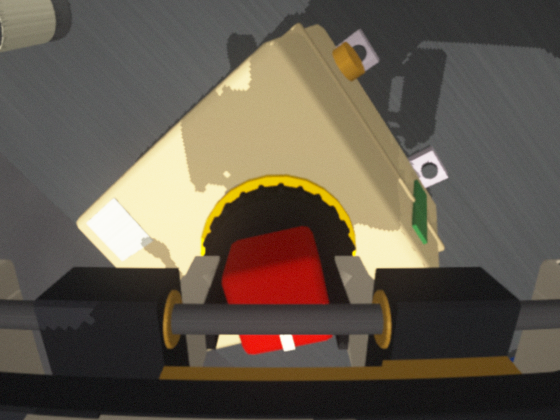

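>>> carry_out(targets=[[[0,0,0,0,0,-0.06],[0,0,0,0,0,-0.06],[0,0,0,0,0,0]]])

```text
clock: 28.38
ee_pos: [0.4997, -0.0402, 0.2004]
tool_rot: [[-0.497, -0.76, 0.42], [-0.847, 0.529, -0.045], [-0.188, -0.378, -0.907]]
contact_force: [0.2, -0.2, -0.0]
finger_gap: 0.545
```

>>> carry_out(targets=[[[0,0,0,0,0,0],[0,0,0,0,0,0],[0,0,0,0,0,0],[0,0,-0.3,0,0,0],[0,0,-0.4,0,0,0],[0,0,-0.4,0,0,0],[0,0,-0.2,0,0,0],[0,0,0,0,0,0]]], hand=1)

```text
clock: 29.38
ee_pos: [0.4657, -0.0366, 0.2725]
tool_rot: [[-0.502, -0.757, 0.418], [-0.844, 0.535, -0.045], [-0.19, -0.375, -0.907]]
contact_force: [-0.5, -0.1, -0.7]
finger_gap: 1.0
```

```bash
python3 st.py; python3 -c "
from h import *
snap('wrist','w20.png')"; python3 lag.py w20
```

```text
29.38 [ 0.466 -0.037  0.272] q [ 0.552 -0.324 -0.809  0.378 -0.771 -1.358] Ftool [0.48  0.547 0.479] Ttool [-1.234  0.462  0.011] 1.000335697323088 tau6 0.06518909242004156 [ 0.092 -4.52  30.375  6.894  0.493  0.065]
w20 toolaz -123.65 lag 6.78 grip -116.87 0.73 edge x -0.0255
```

View pics/w20.png

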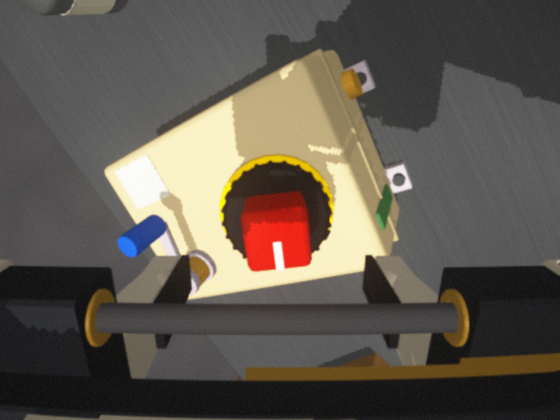

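Run:
```python
from h import *
s=arm.state()
def down(az):
    a=np.radians(az);x=np.array([np.cos(a),np.sin(a),0]);z=np.array([0,0,-1.]);return np.c_[x,np.cross(z,x),z]
Rm=Slerp([0,1],Ro.from_matrix([s['tool_rot'],down(-115)]))(.45).as_matrix()
rows(s['ee_pos'],s['tool_rot'],[([.53,-.055,.33],Rm,3),([.6494,-.077,.30],down(-115),4)])
```

```text
[[[-0.16, -0.45, -0.14, -0.04, 0.02, -0.01],[-0.14, -0.44, -0.17, -0.04, 0.01, -0.01],[-0.13, -0.42, -0.2, -0.03, 0.02, -0.02],[-0.15, -0.44, 0.24, -0.04, 0.01, -0.01],[-0.14, -0.46, 0.21, -0.03, 0.02, -0.01],[-0.14, -0.46, 0.19, -0.04, 0.01, -0.01],[-0.14, -0.48, 0.16, -0.03, 0.02, -0.02]]]
end [ 0.6495 -0.0767  0.2997] [0.16 0.48 0.24 0.04 0.02 0.02]
```

>>> carry_out(targets=[[[-0.16,-0.45,-0.14,-0.04,0.02,-0.01],[-0.14,-0.44,-0.17,-0.04,0.01,-0.01],[-0.13,-0.42,-0.2,-0.03,0.02,-0.02],[-0.15,-0.44,0.24,-0.04,0.01,-0.01],[-0.14,-0.46,0.21,-0.03,0.02,-0.01],[-0.14,-0.46,0.19,-0.04,0.01,-0.01],[-0.14,-0.48,0.16,-0.03,0.02,-0.02],[0,0,0,0,0,0]]])

```text
clock: 30.42
ee_pos: [0.6535, -0.0815, 0.2831]
tool_rot: [[-0.416, -0.909, -0.025], [-0.909, 0.416, -0.008], [0.017, 0.019, -1.0]]
contact_force: [-0.4, -0.2, -1.0]
finger_gap: 1.001
```

```bash
python3 st.py; python3 -c "
from h import *
snap('wrist','w21.png');print(proj(load('w21.png'),[[.6494,-.077,.2138],[.6738,-.0055,.17]]))"; python3 st.py
```

```text
30.43 [ 0.653 -0.081  0.283] q [ 0.173  0.319  0.08   0.003 -1.358 -0.603] Ftool [0.307 0.284 0.979] Ttool [ 0.041 -0.217  0.018] 1.001473259817911 tau6 0.3257074858993292 [ -0.174 -55.568  32.221   7.686  -0.289   0.326]
[[284.0142583  228.79479033]
 [289.92858766 291.95309412]]
30.48 [ 0.653 -0.081  0.284] q [ 0.174  0.316  0.079  0.003 -1.357 -0.604] Ftool [-0.077  0.519  0.265] Ttool [ 0.066 -0.194  0.036] 0.9993312042544519 tau6 0.11144548421725631 [ -0.159 -55.849  31.263   7.393  -0.207   0.111]
```

View pics/w21.png

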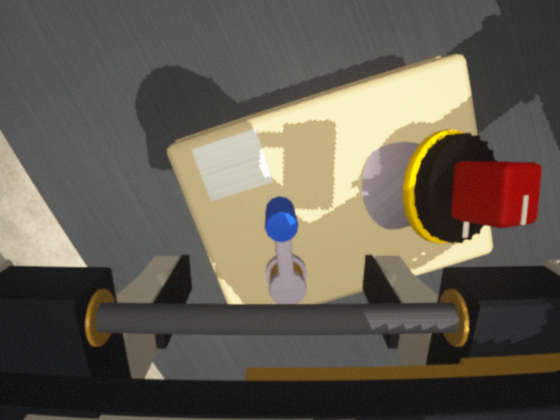

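```bash
cat >> h.py <<'E'
def down(az):
    a=np.radians(az);x=np.array([np.cos(a),np.sin(a),0]);z=np.array([0,0,-1.]);return np.c_[x,np.cross(z,x),z]
E
python3 - <<'E'
from h import *
s=arm.state()
rows(s['ee_pos'],s['tool_rot'],[([.6488,-.0783,.23],down(-112),2),([.6488,-.0783,.180],down(-112),3)])
E
```

```text
[[[-0.02, 0.03, 0.45, 0.01, -0.01, -0.01],[-0.01, 0.04, 0.45, 0.0, -0.0, -0.02],[0.0, -0.0, 0.28, 0.0, -0.0, 0.0],[0.0, -0.0, 0.28, 0.0, -0.0, 0.0],[0.0, -0.0, 0.28, 0.0, -0.0, 0.0]]]
end [ 0.6487 -0.0782  0.1799] [0.02 0.04 0.45 0.01 0.01 0.02]
```

>>> carry_out(targets=[[[-0.02,0.03,0.45,0.01,-0.01,-0.01],[-0.01,0.04,0.45,0,0,-0.02],[0,0,0.2,0,0,0],[0,0,0,0,0,0]]])

```text
clock: 30.98
ee_pos: [0.6476, -0.079, 0.2169]
tool_rot: [[-0.374, -0.927, 0.001], [-0.927, 0.374, -0.0], [-0.0, -0.001, -1.0]]
contact_force: [0.8, -0.4, 0.5]
finger_gap: 1.001
```

```bash
python3 st.py; python3 -c "
from h import *
snap('wrist','w22.png')
s=arm.state()
rows(s['ee_pos'],s['tool_rot'],[([.6488,-.0783,.180],down(-112),3)])"
```

```text
30.98 [ 0.648 -0.079  0.217] q [ 0.177  0.327 -0.056  0.    -1.186 -0.561] Ftool [ 0.066 -0.84  -0.472] Ttool [ 0.1   -0.128  0.037] 1.0007952027798308 tau6 0.0192414375487715 [ -0.011 -54.376  28.057   6.687   0.192   0.019]
[[[-0.01, -0.0, 0.21, -0.0, 0.0, 0.0],[-0.0, -0.0, 0.21, -0.0, 0.0, 0.0],[-0.01, -0.01, 0.21, -0.0, 0.0, 0.0]]]
end [ 0.6491 -0.0782  0.1798] [0.01 0.01 0.21 0.   0.   0.  ]
```

View pics/w22.png

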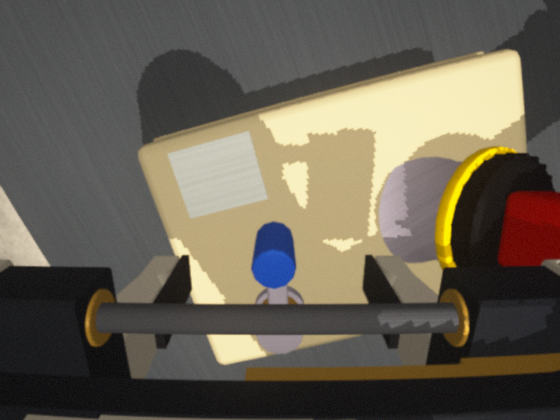

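>>> carry_out(targets=[[[0,0,0.22,0,0,0],[0,-0.01,0.22,0,0,0],[0,0,0.12,0,0,0],[0,0,0,0,0,0]]])

```text
clock: 31.52
ee_pos: [0.6497, -0.0793, 0.1837]
tool_rot: [[-0.375, -0.927, 0.005], [-0.927, 0.375, 0.0], [-0.002, -0.005, -1.0]]
contact_force: [0.3, 0.1, 1.0]
finger_gap: 0.999
```

>>> carry_out(targets=[[[0,0,0,0,0,0],[0,0,0,0,0,0],[0,0,0,0,0,0],[0,0,0,0,0,0],[0,0,0,0,0,0],[0,0,0,0,0,0],[0,0,0,0,0,0]]], hand=0, grip_force=15)

```text
clock: 32.4
ee_pos: [0.6503, -0.0792, 0.1849]
tool_rot: [[-0.375, -0.927, 0.007], [-0.927, 0.375, 0.0], [-0.003, -0.006, -1.0]]
contact_force: [0.7, -0.2, 0.3]
finger_gap: 0.272
```

```bash
python3 st.py
python3 - <<'E'
from h import *
s=arm.state()
piv=np.array([.6738,-.0055]); p=s['ee_pos'][:2]-piv; r=np.linalg.norm(p); a0=np.degrees(np.arctan2(p[1],p[0]));print('r',r,'az',a0%360)
# swing clockwise to az 173.3 ; tool az follows
az0=np.degrees(np.arctan2(s['tool_rot'][1,0],s['tool_rot'][0,0])); a0=a0%360; end=171
w=[];n=12
for i in range(1,n+1):
    a=a0+(end-a0)*i/n; q=np.radians(a); w.append(([*(piv+r*np.array([np.cos(q),np.sin(q)])),s['ee_pos'][2]],down(az0+(a-a0)),1))
rows(s['ee_pos'],s['tool_rot'],w,3)
E
```

```text
32.4 [ 0.65  -0.079  0.185] q [ 0.176  0.35  -0.099  0.001 -1.115 -0.561] Ftool [-0.106 -0.679 -0.277] Ttool [ 0.08  -0.089 -0.008] 0.2718267993961137 tau6 -0.017083967104554176 [ -0.052 -56.145  28.786   6.842   0.308  -0.017]
r 0.07741340407920935 az 252.2963340295259
[[[0.002, 0.152, -0.001, -0.004, 0.002, 0.075],[0.003, 0.153, 0.0, 0.0, -0.0, 0.076],[0.002, 0.152, 0.0, 0.0, -0.0, 0.075],[0.003, 0.153, 0.0, 0.0, -0.0, 0.075],[0.002, 0.152, 0.0, 0.0, -0.0, 0.075],[0.003, 0.153, 0.0, 0.0, -0.0, 0.076],[0.002, 0.152, 0.0, 0.0, -0.0, 0.075],[0.002, 0.153, 0.0, 0.0, -0.0, 0.075]]]
[[[0.003, 0.152, 0.0, 0.0, -0.0, 0.075],[0.002, 0.152, 0.0, 0.0, -0.0, 0.076],[0.003, 0.153, 0.0, -0.0, -0.0, 0.075],[0.002, 0.152, 0.0, -0.0, -0.0, 0.075]]]
end [0.5973 0.0066 0.1849] [0.003 0.153 0.001 0.004 0.002 0.076]
```

>>> carry_out(targets=[[[0,0.15,0,0,0,0.075],[0,0.15,0,0,0,0.075],[0,0.15,0,0,0,0.075],[0,0.15,0,0,0,0.075]]])

```text
clock: 32.9
ee_pos: [0.6199, -0.0599, 0.1848]
tool_rot: [[-0.764, -0.646, 0.007], [-0.646, 0.764, -0.0], [-0.005, -0.005, -1.0]]
contact_force: [1.4, 1.2, 0.0]
finger_gap: 0.269
```

```bash
cat > sw.py <<'E'
from h import *
np.set_printoptions(precision=3,suppress=True)
s=arm.state();R=s['tool_rot']
piv=np.array([.6738,-.0055]); p=s['ee_pos'][:2]-piv; r=np.linalg.norm(p); a0=np.degrees(np.arctan2(p[1],p[0]))%360
az=np.degrees(np.arctan2(R[1,0],R[0,0]))%360
print(s['clock'],s['ee_pos'],'r',r,'angle rad',np.radians(263.3-a0),'az',a0,'tool az',az,'F',R.T@s['contact_force'],s['finger_gap'],s['qpos'])
E
python3 sw.py
```

```text
32.9 [ 0.62  -0.06   0.185] r 0.07660310289999502 angle rad 0.6634048324756716 az 225.2897029905606 tool az 220.21840886763565 F [-1.808  0.01   0.009] 0.26918199956624894 [ 0.218  0.298 -0.175  0.002 -1.091 -1.087]
```

>>> carry_out(targets=[[[0,0.15,0,0,0,0.075],[0,0.15,0,0,0,0.075],[0,0.15,0,0,0,0.075],[0,0.15,0,0,0,0.075],[0,0.15,0,0,0,0.075]]])

```text
clock: 33.52
ee_pos: [0.5997, -0.0191, 0.1848]
tool_rot: [[-0.996, -0.094, 0.008], [-0.094, 0.996, -0.0], [-0.008, -0.001, -1.0]]
contact_force: [1.6, 0.1, -1.3]
finger_gap: 0.269
```

```bash
python3 sw.py
```

```text
33.525 [ 0.6   -0.019  0.185] r 0.0752936705349216 angle rad 1.2720513235990294 az 190.4168278337455 tool az 185.36614126845484 F [-1.593 -0.078  1.354] 0.26927392822670276 [ 0.295  0.262 -0.227  0.003 -1.075 -1.774]
```

>>> carry_out(targets=[[[0,0.14,0,0,0,0.07],[0,0.14,0,0,0,0.07],[0,0.08,0,0,0,0.04]]])

```text
clock: 33.9
ee_pos: [0.5995, 0.0024, 0.1849]
tool_rot: [[-0.98, 0.197, 0.008], [0.197, 0.98, -0.002], [-0.008, -0.001, -1.0]]
contact_force: [3.3, -19.1, -2.9]
finger_gap: 0.272
```

```bash
python3 sw.py
```

```text
33.9 [0.6   0.002 0.185] r 0.07468734165284395 angle rad 1.559502668047873 az 173.94707898146547 tool az 168.6315263155764 F [ -7.008 -18.06    2.997] 0.27234182564724013 [ 0.333  0.261 -0.229  0.005 -1.074 -2.104]
```

>>> carry_out(targets=[[[0,0.05,0,0,0,0],[0,0.03,0,0,0,0]]])

```text
clock: 34.15
ee_pos: [0.5996, 0.002, 0.1849]
tool_rot: [[-0.98, 0.198, 0.005], [0.198, 0.98, -0.01], [-0.007, -0.009, -1.0]]
contact_force: [0.4, -6.4, 0.5]
finger_gap: 0.27
```

```bash
python3 sw.py
```

```text
34.15 [0.6   0.002 0.185] r 0.07461480843618581 angle rad 1.5545585936747177 az 174.23035357664605 tool az 168.56873815144738 F [-1.697 -6.152 -0.472] 0.2704244028149489 [ 0.336  0.263 -0.229  0.013 -1.078 -2.113]
```

>>> carry_out(targets=[[[0,0,0,0,0,0],[0,0,0,0,0,0],[0,0,0,0,0,0],[0,0,0,0,0,0],[0,0,-0.5,0,0,0],[0,0,-0.8,0,0,0],[0,0,-0.8,0,0,0],[0,0,0,0,0,0]]], hand=1)

```text
clock: 35.15
ee_pos: [0.5987, 0.0039, 0.3143]
tool_rot: [[-0.98, 0.198, 0.004], [0.198, 0.98, -0.01], [-0.006, -0.009, -1.0]]
contact_force: [-0.5, 0.8, -0.4]
finger_gap: 1.002
```

>>> carry_out(targets=[[[0.8,0,-0.5,0,0,0],[0.8,0,-0.5,0,0,0],[0,0,0,0,0,0]]])

```text
clock: 35.52
ee_pos: [0.5022, 0.0243, 0.3731]
tool_rot: [[-0.98, 0.198, 0.001], [0.198, 0.98, -0.01], [-0.003, -0.01, -1.0]]
contact_force: [0.2, -0.2, 0.5]
finger_gap: 1.0
```

```bash
python3 sw.py
python3 - <<'E'
from h import *
snap('wrist','w25.png');snap('top','t25.png');snap('scene','s25.png')
cv2.imwrite('pics/s25c.png',cv2.resize(cv2.imread('pics/s25.png')[140:290,180:330],None,fx=4,fy=4,interpolation=cv2.INTER_CUBIC))
E
```

```text
35.525 [0.502 0.024 0.373] r 0.1742126929596321 angle rad 1.625939867674817 az 170.14050784017346 tool az 168.5806059641755 F [-0.209 -0.175 -0.502] 1.0002542589247982 [ 0.447  0.006 -0.104  0.009 -1.464 -2.219]
```

View pics/w25.png

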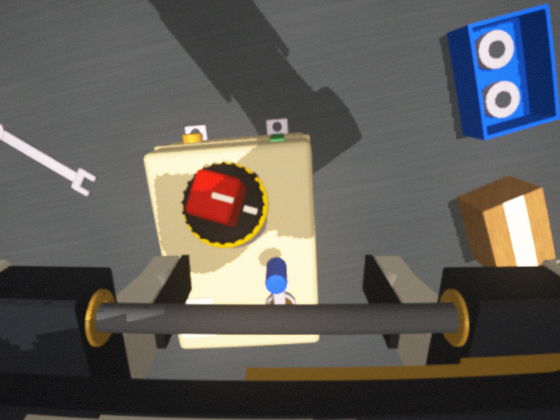

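View pics/s25c.png

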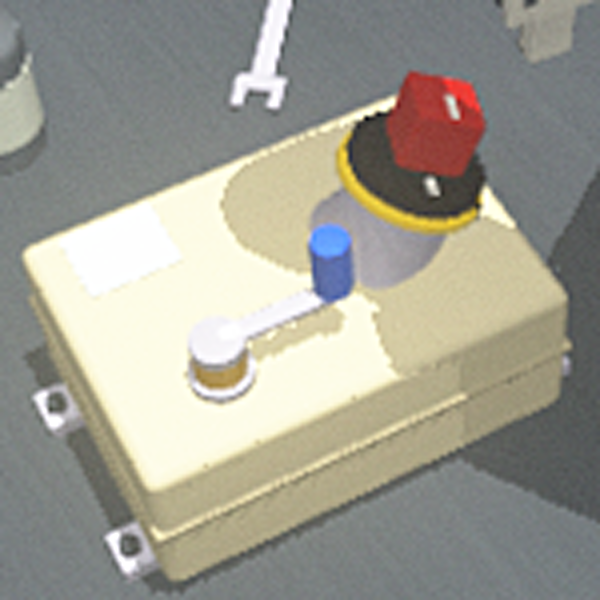

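View pics/t25.png

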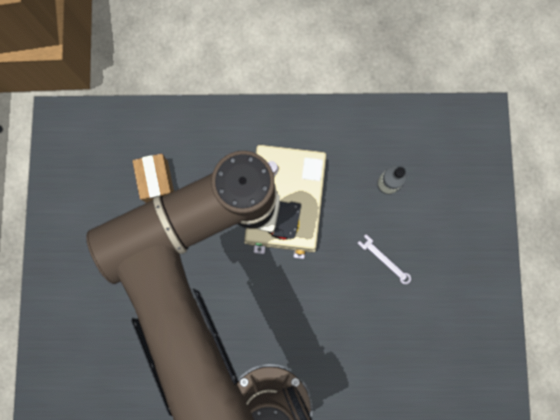

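Run:
```python
from h import *
cv2.imwrite('pics/w25c.png',cv2.resize(cv2.imread('pics/w25.png')[145:265,165:315],None,fx=5,fy=5,interpolation=cv2.INTER_CUBIC))
```

```text
(no output)
```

View pics/w25c.png

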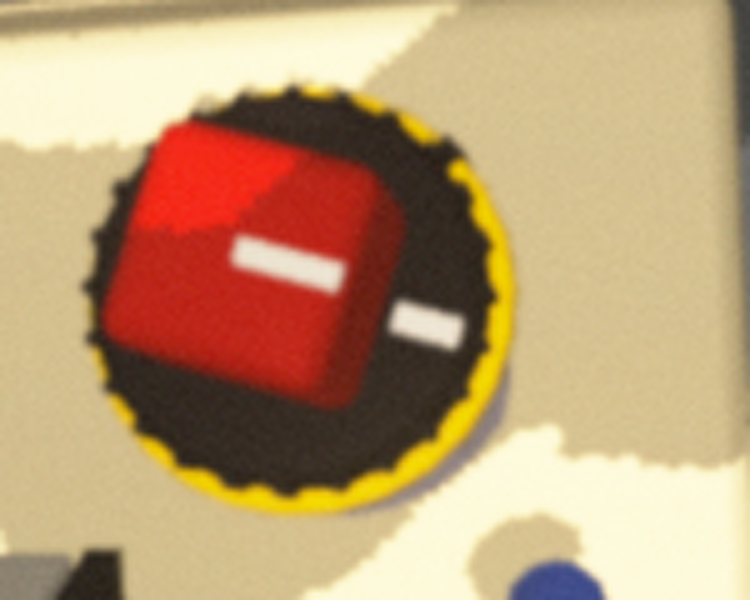

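Run:
```python
from h import *
t0=cv2.imread('pics/top0.png');t1=cv2.imread('pics/t25.png')
for n,(x0,x1,y0,y1) in {'bottle':(375,410,160,200),'spanner':(355,415,230,290),'carton':(130,175,150,175)}.items():
    print(n,cv2.absdiff(t0[y0:y1,x0:x1],t1[y0:y1,x0:x1]).mean())
print(arm.job_done())
```

```text
bottle 6.146190476190476
spanner 6.862685185185185
carton 7.2832592592592595
the job is handed in; nothing more can be done
None
```

I handed the job in at about 35.7 s. My last checks put the cap home with two clicks and the breather shut; the hand-in itself reported no verdict.

**Cap**
- I screwed it clockwise to its hard stop, and it clicked twice.
- After letting go, the grip stood 59° (1.04 rad) past its position at the first hard stop. The dark mark on the yellow part also lagged the grip mark by about 59° in the last wrist picture. Two clicks would be 60°, so the thread is home.

**Breather**
- I gripped the knob and swung it clockwise against its stop. I measured about 1.55 rad just before letting go, and the last scene picture shows the arm pointing along the tank's -x.

**After letting go**
- The gripper is open and clear of everything, and the measured contact force is about 0.
- In the top and wrist pictures the bottle, spanner, carton and bin look unmoved. I compared the bottle, spanner and carton only by pixel difference. I checked the bin only by eye in the wrist view, because the arm covered it from above.

**What disagreed with the task text**
- **Click torque:** the ratchet did not give at 0.35 N m. It gave only after about 3 to 3.5 N m at the wrist sensor.
- **Extra turning:** because of that I first took the home stop for a jam. I unscrewed the cap to its other stop, about 4.0 rad away, and screwed it back. I then used the jaws as a loose spanner with the grip force set to 60 N.
- **Kick-back:** after the second click the thread had kicked back by about 0.3 rad by my picture measure, slightly more than the stated 0.26. I turned it home again before letting go.

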